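Clamp the flow cell into its leak-test jig

ROBOT

A 6-joint arm with a two-finger parallel gripper is mounted at the origin on the work surface. World frame = base frame: x ahead of the robot, y to its left, z up, the work surface at z = 0. Lengths are in m, angles in rad, forces in N, time in s.
With the tool pointing down it reaches from about 0.4 to 0.825 m from the base axis. Payload 7 kg.
Tool frame: the origin (TCP) lies between the finger pads; the fingertips stand 22 mm ahead of it and the grasp point (between the pads) lies 3 mm ahead of it; z points along the fingers, y is the direction in which the jaws open and shut (so a half turn about z gives the same grasp; the last joint's range is limited). The gripper opens to 88 mm and grips with 3 to 60 N. Pads are 19 mm wide; open, the fingers measure 130 mm over their backs; the gripper's body (78 mm by 193 mm) begins 47 mm behind the grasp point.
Start: joints at [-0.946, 0.359, 0.012, 0, -1.224, -0.288], TCP at [0.223, -0.637, 0.249] pointing down, gripper open.
Joint ranges: [-3.07, 3.07], [-1.43, 2.12], [-1.02, 1.25], [-3.03, 1.67], [-3.05, -0], [-3.03, 3.03]. Speed limits (rad/s): [2.39, 2.39, 3.01, 3.14, 3.14, 3.14].

INTERFACE

Orientations are given as [roll, pitch, yaw] about the fixed x, y, z axes, in that order (R = Rz(yaw) Ry(pitch) Rx(roll)).
In Python, from station import arm, optics gives the robot as it stands. The module is installed in compiled form; this text tells all that it offers.
- The arm moves only by the tool jog_arm, never from a script. Its argument "motion" is a list that holds one entry, the list of rows, each a list of 7 numbers: the shift along the tool's x, y, z in m, then the turn, a rotation vector about the tool's x, y, z in degrees, then the finger opening in m, from 0 to 0.0876. In form: [[[x, y, z, rx, ry, rz, grip], ...]]. A call has 1 to 8 rows; each row is the pose to reach, as a shift and turn from the pose measured when the call began, along the tool's axes at that moment; what a row does not reach only later rows make up. A row lasts 1/10 s, in which the tool goes at most 50 mm and 8.59 degrees, less where a joint would pass 70% of its speed; a pose out of reach is approached as far as the arm can. A call with a gripper value outside its range is refused whole. The fingers move at their own pace and stop on an object; "newtons" is the grip in N (left out, the last holds). Time passes only in rows, so rows that repeat a pose let the fingers close. It gives the time, the measured TCP pose, the force and the opening at its end, in the units of the state.
- arm.get_state(): the state, without advancing time (a new reading comes with each control period).
- optics.grab_frame(name): name is "scene" or "top" or "wrist"; returns the picture (384x512x3 uint8, red, green, blue); there is no depth.
- optics.camera_model(name): a dict with "mtx" (3x3 intrinsics, pixels), "R" (3x3) and "t" (3): a world point X has camera coordinates R X + t; the wrist camera has in their place "mount" (4x4, takes a point from camera to tool coordinates, whose origin is the TCP and whose axes are the flange's). Camera axes: x right, y down, z forward; pixel columns grow to the right and rows downward; lengths in m; the calibration is good to about 2 mm. A picture is of the moment at which its call begins: read the wrist's pose just before it. camera_model takes no time and is no camera call.
- arm.job_done(): hands the job in, once; it reports no verdict.
The state is a dict: "t": time; "q": joint angles; "qd": joint speeds; "joint_efforts": joint torques, N m; "eef_pos": TCP position; "ee_rot": TCP orientation; "force": force on the tool from outside, world axes, zero at the start; "moment": the same for the moment, N m; "width": finger opening in m.
Only numpy, scipy, OpenCV 4.12 (cv2) and the standard library are available. Lean on these libraries where they do the work, as an engineer would, in place of code of your own. Each camera call takes 0.05 s, during which the arm holds its last target.

TASK

Load the long flow cell (the one with two ports on top) into the pocket of the test jig so that it sits flat on the pocket's floor, set down rather than dropped, and let go of it. Then push the handle of the jig's toggle clamp down past its over-centre point until it comes home against its stop and the spindle holds the cell down by itself. Use a light hand on jig, cell and handle, and leave everything else on the bench where it is.

Things in the scene. Friction and masses are not known exactly. Their poses are not given: they have to be found in the camera images.
- jig: Leak-test jig fixed to the bench: aluminium plate with a pocket at one end and a steel horizontal-handle hold-down toggle clamp at the other. Origin on the bench under the pocket's centre; x runs along the plate from pocket to clamp and handle, z up. Plate: x -55 to +179, y -45 to +45, z 0 to 20 mm. The clamp's bracket stands at x 75 to 169, 38 mm wide, up to z = 72.
- pocket (a point): Centre of the floor of the jig's pocket, 12 mm above the bench; axes as the jig's. The pocket is 77.4 mm along x, 41.4 mm along y (0.7 mm more than the long cell on every side) and 8 mm deep, with square edges: its rim is the plate's top, 20 mm above the bench.
- clamp_bar: Steel bar of the clamp, 117 mm long, 19 mm wide, driven by the handle. Origin: its pivot, x = 90, z = 52 mm in the jig's frame. Clamp open: it stands upright at jig x 88 to 122, up to z = 160, and its spindle points to -x, reaching x = 60 at z 130 to 155. Clamp closed: it lies level at z 57 to 71 with the spindle pointing down on the middle of the pocket.
- long_cell_center (a point): Centre of the long flow cell, half-way up (11 mm above its underside): a block 76 (x) x 40 (y) x 22 (z) mm of grey polymer, glass and a steel cover, 0.13 to 0.25 kg, lying flat on the bench. Two white ports (12 mm wide, 9 mm high) stand on its top at x = +26 and -26. A half turn about z makes no difference.
- short_cell_center (a point): Centre of the short flow cell, of the same make but 50 x 40 x 22 mm with one port in the middle of its top. Not for this test; to be left alone.
- clamp_handle (a joint): Handle angle about handle_hinge, rad: 0 fully open (the start), grows as it is pushed down; over-centre at 1.08, rigid stop (home, locked) at 1.127. It stays where it is left in free travel (0.1 N m). From about 0.83 the spindle's sprung foot (6 N/mm; its screw setting differs by 1.2 mm either way) presses on the cell: load at handle_grip up to 7 to 11 N near 0.96, nil at 1.08, then it snaps home.
- handle_hinge (a point): Pivot of the handle, at x = 154, y = 0, z = 62 mm in the jig's frame; the pivot's axis is the jig's y.
- handle_grip (a point): Point on the centre line of the round black rubber grip (23 mm thick, ribs 24; from 50 to 126 mm from the hinge), 100 mm from handle_hinge. The handle runs straight from the hinge through this point: when home it points along the jig's +x, rising 0.09 rad to the rear; fully open it stands 1.127 rad steeper, still leaning to +x.
- foot: Rubber foot of the clamp's spindle, 18 mm across: the part that presses on the cell's top. Origin: middle of its pressing face. Its z axis points away from the cell, along the spindle.
- tube_rack: Blue tube rack 84 x 200 x 50 mm with capped tubes up to 86 mm high, origin under its centre. Bystander.
- tip_box: Pipette-tip box 119 x 84 x 68 mm, origin under its centre. Bystander.
- amber_jar: Amber jar, 80 mm across, 130 mm high, origin under its centre. Bystander.
- timer: Flat white timer 50 x 75 x 20 mm, origin under its centre. Bystander.
- vial: Small white vial, 27 mm across, 52 mm high, origin under its centre. Bystander.
- tweezers: Steel tweezers 140 mm long, 8 mm high, origin under their middle. Bystander.
Things that resemble listed ones, but are neither listed nor needed, are in the scene too. What is shaped like the part that bears long_cell_center but green is not meant.

How it is judged:
By the outcome, as a careful person would: the job done as asked, in the order asked, and still so for the second after the job is handed in, with the robot touching nothing.
It also fails if it takes over 69 s, if anything falls off the work surface, if the arm or the gripper's body presses on something with over 40 N, if the wrist force passes 120 N, or if a joint passes its speed limit or range.

## Working session

There is one attempt and no reset: what is moved stays moved. The work goes in short steps, Python scripts to look and compute and a tool call to move; the robot and the scene stay as the last step left them, time stands still between calls to the robot, and variables do not carry over. Pictures are saved under pics/ and viewed, and the job is handed in when it is done.

Besides the shell and the picture viewer there is one more tool, called after "Request:" by a JSON object that holds its "fn" and its "kwargs". jog_arm: Moves the arm, as the interface text tells. Its arguments: {"type":"object","properties":{"motion":{"type":"array","items":{"type":"array","items":{"type":"array","items":{"type":"number"}}}},"newtons":{"type":"number"}},"required":["motion"]}

```bash
mkdir -p pics; ls; cat > h.py <<'E'
import numpy as np, cv2
from station import arm, optics
def grab(n,f):
    im=optics.grab_frame(n); cv2.imwrite('pics/'+f,im[:,:,::-1]); return im
E
python3 - <<'E'
from h import *
for n in('scene','top','wrist'):
    if n=='wrist': print(arm.get_state())
    im=grab(n,n+'0.png'); m=optics.camera_model(n)
    print(n,{k:np.round(np.array(v),4).tolist() for k,v in m.items()})
    cv2.imwrite(f'pics/{n}0b.png',cv2.resize(im[:,:,::-1],(800,600),interpolation=cv2.INTER_CUBIC))
E
```

```text
pics
scene {'mtx': [[369.9837, 0.0, 255.9547], [0.0, 369.9837, 193.3647], [0.0, 0.0, 1.0]], 'R': [[0.4169, 0.9089, 0.0117], [0.4871, -0.2125, -0.8471], [-0.7674, 0.3589, -0.5313]], 't': [-0.281, -0.176, 1.5107]}
top {'mtx': [[407.1829, 0.0, 256.8137], [0.0, 407.1829, 198.0416], [0.0, 0.0, 1.0]], 'R': [[0.0089, -1.0, 0.0006], [-0.9933, -0.0089, -0.1156], [0.1156, 0.0004, -0.9933]], 't': [0.0367, 0.6121, 1.2973]}
{'t': 0.1, 'q': array([-9.45897960e-01,  3.59321982e-01,  1.11243170e-02, -2.76381123e-04,
       -1.22410463e+00, -2.88077296e-01]), 'qd': array([ 7.46171236e-04, -4.17014941e-04,  1.45341170e-05, -1.08647262e-04,
       -6.15056139e-04, -8.79590138e-04]), 'joint_efforts': array([-1.60758365e-03, -5.84164596e+01,  2.93748593e+01,  7.01554388e+00,
        1.01484740e-02, -6.37810581e-05]), 'eef_pos': array([ 0.22289164, -0.63669767,  0.24770642]), 'ee_rot': array([ 3.14007492e+00, -1.78773696e-04, -2.80486555e+00]), 'force': array([ 0.2480753 , -0.29488863, -0.70379088]), 'moment': array([ 0.03351616, -0.01543716, -0.01799471]), 'width': 0.087544378762068}
wrist {'mtx': [[345.8385, 0.0, 255.8248], [0.0, 345.8385, 193.9381], [0.0, 0.0, 1.0]], 'mount': [[0.0002, -0.9578, -0.2873, 0.0784], [1.0, 0.0002, -0.0, -0.0005], [0.0001, -0.2873, 0.9578, -0.1358], [0.0, 0.0, 0.0, 1.0]]}
```

View pics/scene0b.png

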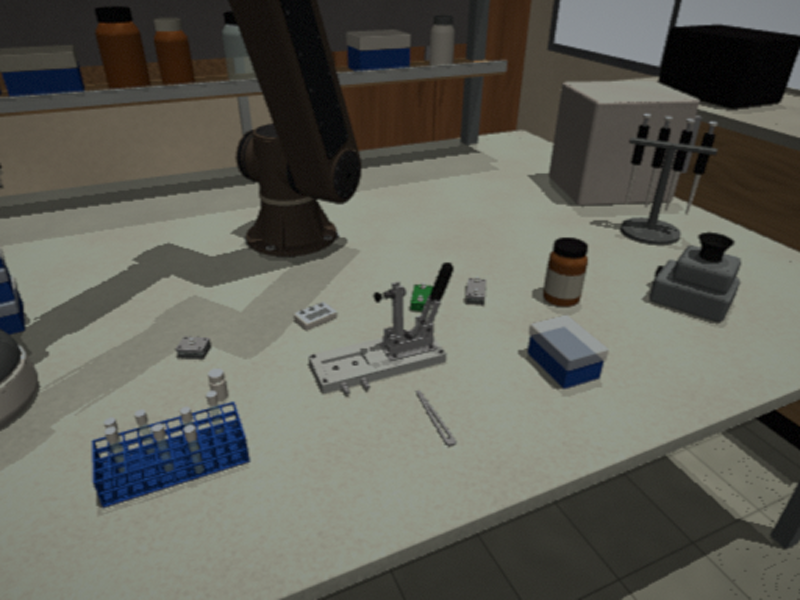

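View pics/top0b.png

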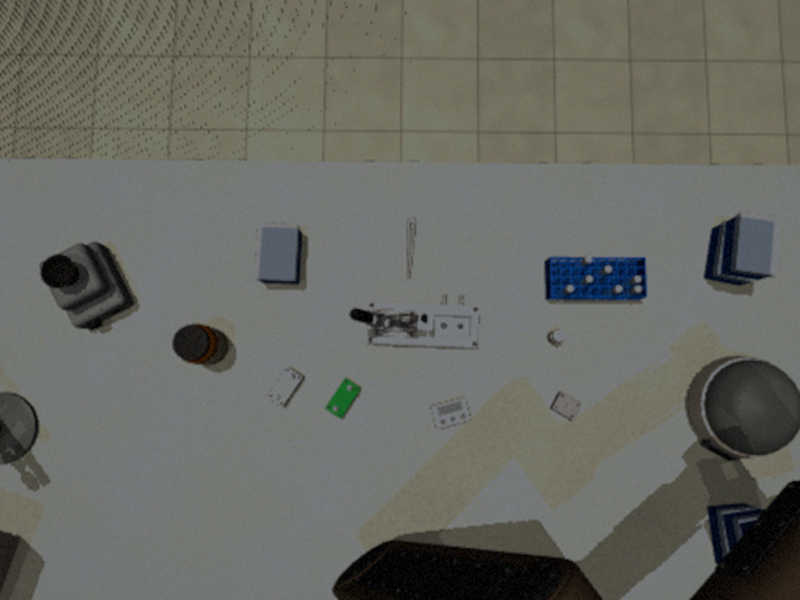

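View pics/wrist0b.png

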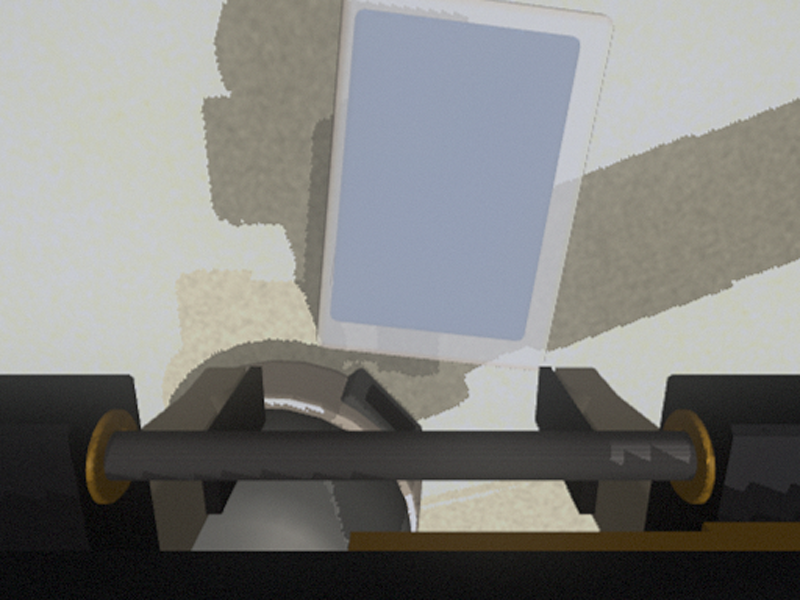

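The scene view shows the jig in the middle, with the pocket on the left and the handle on the right. In the top view (800-px scale) the white long cell is near (287,386), the green lookalike near (344,398), the short cell near (566,404), and the jig spans x 369–480. The wrist view shows only a tip box and bowl. I'll enlarge the top view next.

```bash
cat >> h.py <<'E'
from scipy.spatial.transform import Rotation as Ro
def cam(n,st=None):
    m=optics.camera_model(n); K=np.array(m['mtx'])
    if n!='wrist':
        R=np.array(m['R']);t=np.array(m['t']); return K,R,t
    M=np.array(m['mount']); T=np.eye(4); T[:3,:3]=Ro.from_euler('xyz',st['ee_rot']).as_matrix(); T[:3,3]=st['eef_pos']
    W=np.linalg.inv(T@M); return K,W[:3,:3],W[:3,3]
def ray(c,uv):
    K,R,t=c; d=R.T@np.linalg.inv(K)@np.array([uv[0],uv[1],1.]); return -R.T@t,d/np.linalg.norm(d)
def onz(c,uv,z):
    o,d=ray(c,uv); return o+d*(z-o[2])/d[2]
def proj(c,X):
    K,R,t=c; p=K@(R@np.array(X)+t); return p[:2]/p[2]
def tri(c1,u1,c2,u2):
    o1,d1=ray(c1,u1);o2,d2=ray(c2,u2)
    s=np.linalg.lstsq(np.c_[d1,-d2],o2-o1,rcond=None)[0]
    a=o1+d1*s[0];b=o2+d2*s[1]; return (a+b)/2,np.linalg.norm(a-b)
E
python3 - <<'E'
from h import *
im=cv2.imread('pics/top0.png'); 
c=im[185:275,165:315]; cv2.imwrite('pics/topc.png',cv2.resize(cv2.convertScaleAbs(c,alpha=1.6),(750,450),interpolation=cv2.INTER_CUBIC))
im=cv2.imread('pics/scene0.png'); 
c=im[160:260,190:320]; cv2.imwrite('pics/scenec.png',cv2.resize(cv2.convertScaleAbs(c,alpha=1.3),(780,600),interpolation=cv2.INTER_CUBIC))
E
```

```text
(no output)
```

View pics/topc.png

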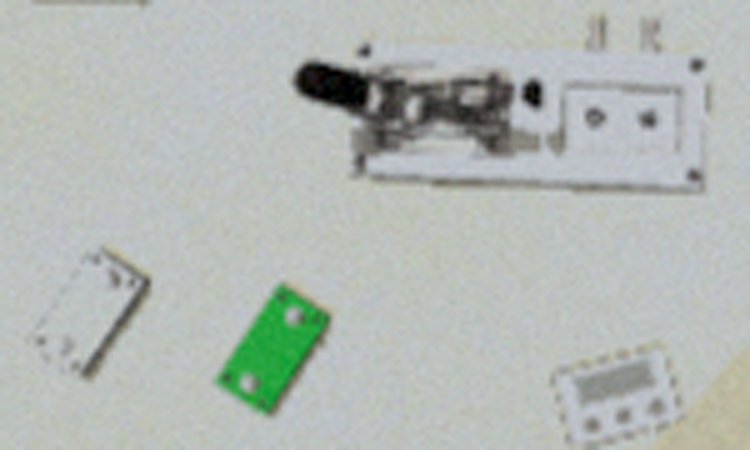

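View pics/scenec.png

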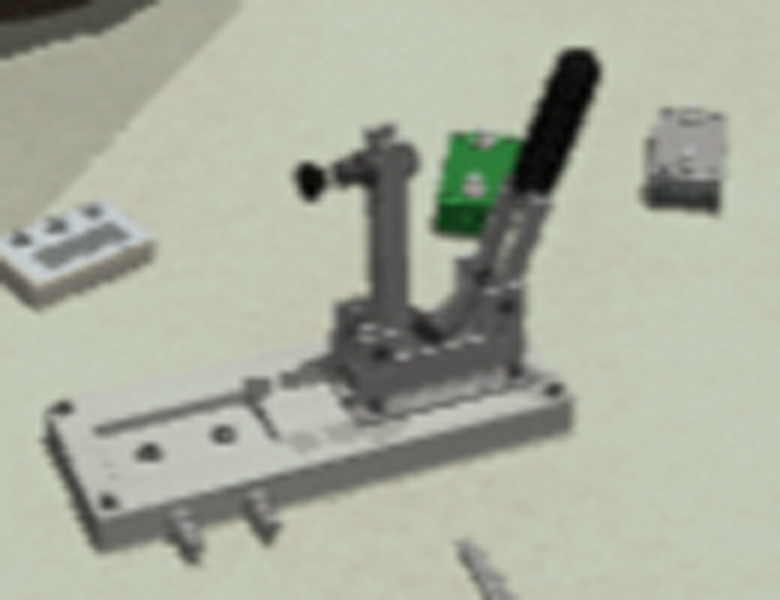

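```bash
python3 - <<'E'
from h import *
c=cam('top'); f=lambda x,y:(x/5+165-.4,y/5+185-.4)
p=lambda x,y,z:np.round(onz(c,f(x,y),z),4)
for q in [(100,248),(150,280),(88,376),(38,342)]: print('cell',p(*q,.022))
print(p(94,312,.022), 'ports',p(115,280,.03),p(67,345,.03))
for q in [(697,64),(693,175),(360,162),(365,50)]: print('hole',p(*q,.02))
for q in [(565,87),(681,89),(678,155),(560,150)]: print('pocket',p(*q,.02))
print('grip end',p(315,80,.17))
E
```

```text
cell [0.4921 0.2775 0.022 ]
cell [0.4715 0.2442 0.022 ]
cell [0.4091 0.2828 0.022 ]
cell [0.4308 0.316  0.022 ]
[0.4505 0.2802 0.022 ] ports [0.4713 0.2657 0.03  ] [0.4292 0.2956 0.03  ]
hole [ 0.6171 -0.1141  0.02  ]
hole [ 0.5435 -0.1111  0.02  ]
hole [0.5501 0.1082 0.02  ]
hole [0.6245 0.106  0.02  ]
pocket [ 0.601  -0.0267  0.02  ]
pocket [ 0.6003 -0.1034  0.02  ]
pocket [ 0.5566 -0.1013  0.02  ]
pocket [ 0.5592 -0.0235  0.02  ]
grip end [0.5878 0.1279 0.17  ]
```

```bash
cat >> h.py <<'E'
def goal(p,yaw,roll=np.pi,pitch=0):
    s=arm.get_state(); R0=Ro.from_euler('xyz',s['ee_rot']); R1=Ro.from_euler('xyz',[roll,pitch,np.radians(yaw)])
    print('t',round(s['t'],2),'shift mm',np.round(R0.inv().apply(np.array(p)-s['eef_pos'])*1e3,1),'rot deg',np.round((R0.inv()*R1).as_rotvec(degrees=True),2),'F',np.round(s['force'],1),'w',round(s['width'],4))
E
python3 -c "
from h import *
goal([.58,-.02,.27],-92)"
```

```text
t 0.15 shift mm [-540.8  464.2  -21.6] rot deg [ 7.000e-02  4.000e-02 -6.871e+01] F [ 0.3  0.  -0. ] w 0.0877
```

Request:
{"fn": "jog_arm", "kwargs": {"motion": [[[-0.27, 0.232, -0.022, 0.07, 0.04, -35, 0.087], [-0.541, 0.464, -0.022, 0.07, 0.04, -68.7, 0.087], [-0.541, 0.464, -0.022, 0.07, 0.04, -68.7, 0.087], [-0.541, 0.464, -0.022, 0.07, 0.04, -68.7, 0.087], [-0.541, 0.464, -0.022, 0.07, 0.04, -68.7, 0.087], [-0.541, 0.464, -0.022, 0.07, 0.04, -68.7, 0.087], [-0.541, 0.464, -0.022, 0.07, 0.04, -68.7, 0.087], [-0.541, 0.464, -0.022, 0.07, 0.04, -68.7, 0.087]]]}}

```text
t: 0.95
eef_pos: [0.4238, -0.2892, 0.2616]
ee_rot: [-3.141, -0.0, -1.6]
force: [1.1, -0.2, 1.0]
width: 0.087
```

```bash
python3 -c "
from h import *
goal([.58,-.02,.27],-92)"
```

```text
t 0.95 shift mm [-273.6 -148.3   -8.3] rot deg [-0.02 -0.    0.34] F [ 1.1 -0.2  1. ] w 0.087
```

Request:
{"fn": "jog_arm", "kwargs": {"motion": [[[-0.274, -0.148, -0.008, 0, 0, 0.3, 0.087], [-0.274, -0.148, -0.008, 0, 0, 0.3, 0.087], [-0.274, -0.148, -0.008, 0, 0, 0.3, 0.087], [-0.274, -0.148, -0.008, 0, 0, 0.3, 0.087], [-0.274, -0.148, -0.008, 0, 0, 0.3, 0.087], [-0.274, -0.148, -0.008, 0, 0, 0.3, 0.087], [-0.274, -0.148, -0.008, 0, 0, 0.3, 0.087], [-0.274, -0.148, -0.008, 0, 0, 0.3, 0.087]]]}}

```text
t: 1.75
eef_pos: [0.5803, -0.0176, 0.2689]
ee_rot: [3.141, -0.0, -1.602]
force: [-0.7, 0.4, 0.2]
width: 0.0871
```

Request:
{"fn": "jog_arm", "kwargs": {"motion": [[[0, 0, 0, 0, 0, 0, 0.087], [0, 0, 0, 0, 0, 0, 0.087], [0, 0, 0, 0, 0, 0, 0.087]]]}}

```text
t: 2.05
eef_pos: [0.5799, -0.0187, 0.269]
ee_rot: [3.141, -0.0, -1.604]
force: [-0.1, 0.0, 0.5]
width: 0.0869
```

```bash
cat >> h.py <<'E'
def wgrab(name):
    s=arm.get_state(); im=grab('wrist',name+'.png'); np.save(name+'.npy',np.r_[s['eef_pos'],s['ee_rot']])
    cv2.imwrite(f'pics/{name}b.png',cv2.resize(im[:,:,::-1],(800,600),interpolation=cv2.INTER_CUBIC)); print(s['t'],s['eef_pos'],s['ee_rot'],'qd',np.abs(s['qd']).max())
def wcam(name):
    a=np.load(name+'.npy'); return cam('wrist',dict(eef_pos=a[:3],ee_rot=a[3:]))
E
python3 -c "
from h import *
wgrab('w1')"
```

```text
2.05 [ 0.57985407 -0.01865371  0.26900172] [ 3.14079707e+00 -2.58100231e-04 -1.60357132e+00] qd 0.004088777466304266
```

View pics/w1b.png

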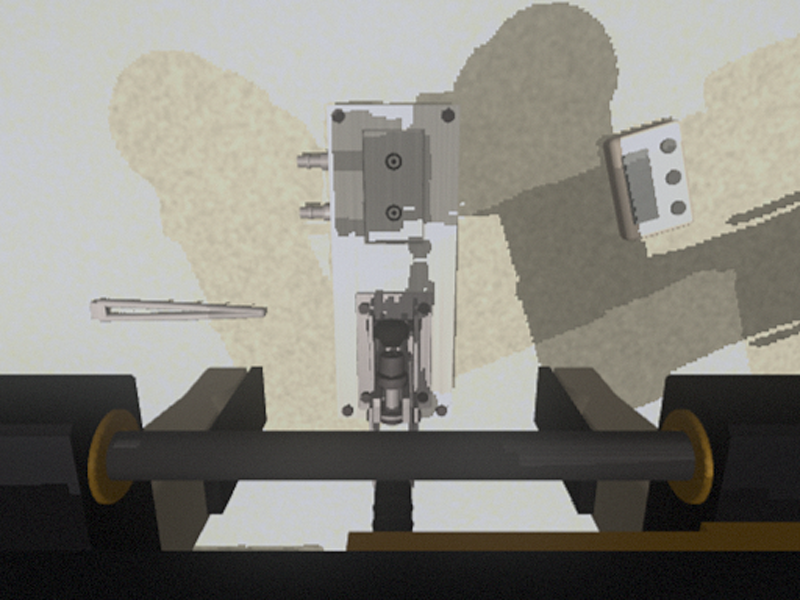

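The jig is in view, with the pocket at about (363–424, 130–242), holes at (338,116) and (448,116), and the clamp below it. I'll zoom in on the pocket.

```bash
python3 - <<'E'
from h import *
im=cv2.imread('pics/w1.png'); c=im[58:168,200:300]
cv2.imwrite('pics/w1z.png',cv2.resize(c,(540,594),interpolation=cv2.INTER_CUBIC))
E
```

```text
(no output)
```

View pics/w1z.png

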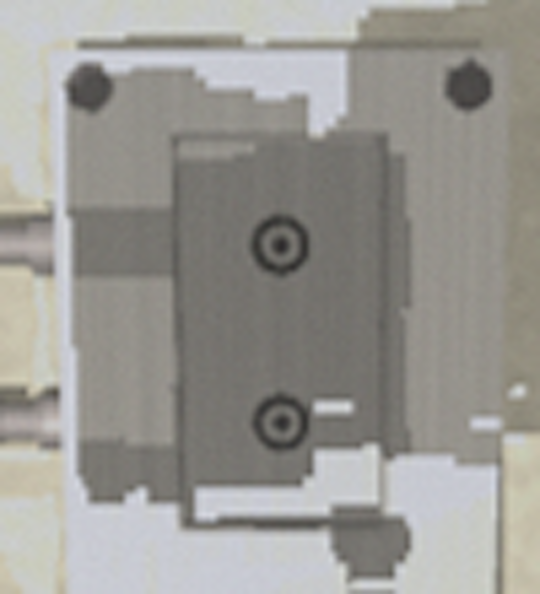

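```bash
python3 -c "
from h import *
goal([.58,-.05,.19],-92)"
```

```text
t 2.1 shift mm [31.3 -1.2 79.1] rot deg [ 0.03 -0.01  0.12] F [ 0.3 -0.5  0.7] w 0.0868
```

Request:
{"fn": "jog_arm", "kwargs": {"motion": [[[0.015, -0.001, 0.04, 0, 0, 0.1, 0.087], [0.031, -0.001, 0.079, 0, 0, 0.1, 0.087], [0.031, -0.001, 0.079, 0, 0, 0.1, 0.087], [0.031, -0.001, 0.079, 0, 0, 0.1, 0.087], [0.031, -0.001, 0.079, 0, 0, 0.1, 0.087]]]}}

```text
t: 2.6
eef_pos: [0.5811, -0.0496, 0.1921]
ee_rot: [-3.139, -0.0, -1.605]
force: [-0.3, 1.0, -0.1]
width: 0.0869
```

```bash
python3 -c "
from h import *
wgrab('w2')
im=cv2.imread('pics/w2.png'); c=im[30:230,150:350]
cv2.imwrite('pics/w2z.png',cv2.resize(c,(600,600),interpolation=cv2.INTER_CUBIC))
"
```

```text
2.6 [ 0.58107752 -0.04961019  0.19212879] [-3.13923135e+00 -1.13637074e-04 -1.60528943e+00] qd 0.010803592059049658
```

View pics/w2z.png

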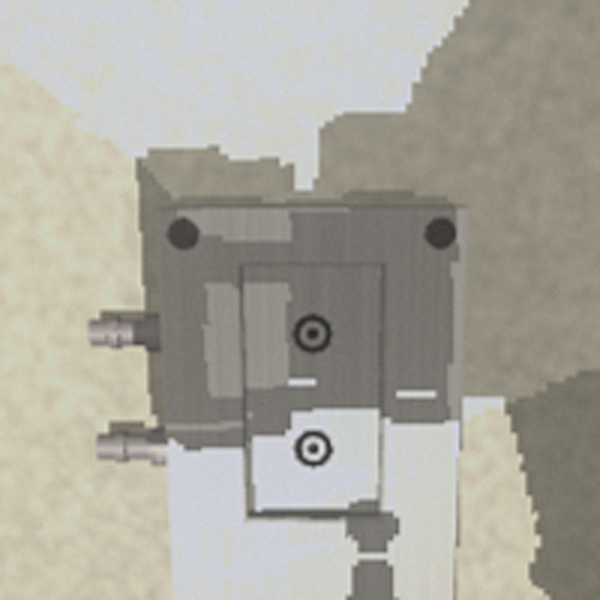

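w2 is clear: holes at zoom (183,233) and (440,233), rings at (312,333) and (314,448), and pocket rim corners near (241,265), (383,264), (380,512) and (248,515). I'll triangulate these from w1 and w2.

```bash
python3 - <<'E'
from h import *
c1,c2=wcam('w1'),wcam('w2')
def cen(name,u,v,r):
    g=cv2.cvtColor(cv2.imread(f'pics/{name}.png'),cv2.COLOR_BGR2GRAY).astype(float)
    u0,v0=int(round(u)),int(round(v)); p=g[v0-r:v0+r+1,u0-r:u0+r+1]
    m=np.clip(np.percentile(p,50)*0.75-p,0,None); yy,xx=np.mgrid[-r:r+1,-r:r+1]
    return np.array([u0+(m*xx).sum()/m.sum(),v0+(m*yy).sum()/m.sum()])
z1=lambda x,y:(x/5.4+200-.4,y/5.4+58-.4); z2=lambda x,y:(x/3+150-.33,y/3+30-.33)
H={}
for n,a,b in [('h1',(89,87),(183,233)),('h2',(468,85),(440,233)),('r1',(280,245),(312,333)),('r2',(281,423),(314,448))]:
    u1=cen('w1',*z1(*a),7);u2=cen('w2',*z2(*b),8)
    X,e=tri(c1,u1,c2,u2); z=.02 if n[0]=='h' else .012
    print(n,u1.round(2),u2.round(2),'tri',X.round(4),'gap',e.round(4),'onz',onz(c1,u1,z).round(4)[:2],onz(c2,u2,z).round(4)[:2])
for (x,y) in [(241,265),(383,264),(380,512),(248,513)]: print('rim',onz(c2,z2(x,y),.02).round(4))
for (x,y) in [(176,137),(386,135),(381,523),(185,523)]: print('rim w1',onz(c1,z1(x,y),.02).round(4))
E
```

```text
h1 [216.3   74.23] [210.69 107.76] tri [ 0.6181 -0.1148  0.0177] gap 0.0002 onz [ 0.6178 -0.1147] [ 0.6179 -0.1149]
h2 [286.46  73.58] [296.53 107.31] tri [ 0.5441 -0.1128  0.0221] gap 0.0002 onz [ 0.544  -0.1129] [ 0.5437 -0.1128]
r1 [251.5  103.06] [253.75 140.71] tri [ 0.5819 -0.0838  0.0094] gap 0.0001 onz [ 0.5819 -0.0838] [ 0.5818 -0.0841]
r2 [251.76 135.69] [253.79 178.89] tri [ 0.583  -0.0482  0.0116] gap 0.0002 onz [ 0.5829 -0.0482] [ 0.5831 -0.0483]
rim [ 0.6017 -0.1057  0.02  ]
rim [ 0.5605 -0.1046  0.02  ]
rim [ 0.5626 -0.0289  0.02  ]
rim [ 0.6037 -0.03    0.02  ]
rim w1 [ 0.6015 -0.1054  0.02  ]
rim w1 [ 0.5603 -0.1044  0.02  ]
rim w1 [ 0.5629 -0.0276  0.02  ]
rim w1 [ 0.6036 -0.0289  0.02  ]
```

```bash
python3 -c "
from h import *
goal([.4505,.28,.26],-33);goal([.4505,.28,.20],-33)"
```

```text
t 2.65 shift mm [-324.7  141.6  -68.1] rot deg [ -0.15  -0.07 -58.96] F [0.1 0.1 0.1] w 0.0869
t 2.65 shift mm [-324.7  141.7   -8.1] rot deg [ -0.15  -0.07 -58.96] F [0.1 0.1 0.1] w 0.0869
```

Request:
{"fn": "jog_arm", "kwargs": {"motion": [[[0, 0, -0.05, 0, 0, 0, 0.087], [0, 0.03, -0.085, -0.1, 0, -5, 0.087], [-0.3, 0.13, -0.085, -0.1, 0, -59, 0.087], [-0.325, 0.142, -0.085, -0.1, 0, -59, 0.087], [-0.325, 0.142, -0.085, -0.1, 0, -59, 0.087], [-0.325, 0.142, -0.085, -0.1, 0, -59, 0.087], [-0.325, 0.142, -0.068, -0.1, 0, -59, 0.087], [-0.325, 0.142, -0.068, -0.1, 0, -59, 0.087]]]}}

```text
t: 3.45
eef_pos: [0.4626, 0.2405, 0.2675]
ee_rot: [-3.137, -0.002, -0.611]
force: [2.1, 0.0, -0.0]
width: 0.0869
```

```bash
python3 -c "
from h import *
goal([.4505,.28,.20],-33)"
```

```text
t 3.45 shift mm [-32.7 -25.1  67.5] rot deg [-0.26 -0.13 -1.99] F [ 2.1  0.  -0. ] w 0.0869
```

Request:
{"fn": "jog_arm", "kwargs": {"motion": [[[-0.015, -0.012, 0.03, -0.2, -0.1, -2, 0.087], [-0.033, -0.025, 0.067, -0.2, -0.1, -2, 0.087], [-0.033, -0.025, 0.067, -0.2, -0.1, -2, 0.087], [-0.033, -0.025, 0.067, -0.2, -0.1, -2, 0.087], [-0.033, -0.025, 0.067, -0.2, -0.1, -2, 0.087]]]}}

```text
t: 3.95
eef_pos: [0.4511, 0.2807, 0.2026]
ee_rot: [-3.137, -0.001, -0.575]
force: [-0.0, 0.1, 1.6]
width: 0.0874
```

```bash
python3 -c "
from h import *
wgrab('w3')
im=cv2.imread('pics/w3.png'); c=im[50:250,150:350]
cv2.imwrite('pics/w3z.png',cv2.resize(c,(600,600),interpolation=cv2.INTER_CUBIC))
"
```

```text
3.95 [0.45107255 0.28065827 0.20257977] [-3.13737852e+00 -1.47120840e-03 -5.75391286e-01] qd 0.01126014077178331
```

View pics/w3z.png

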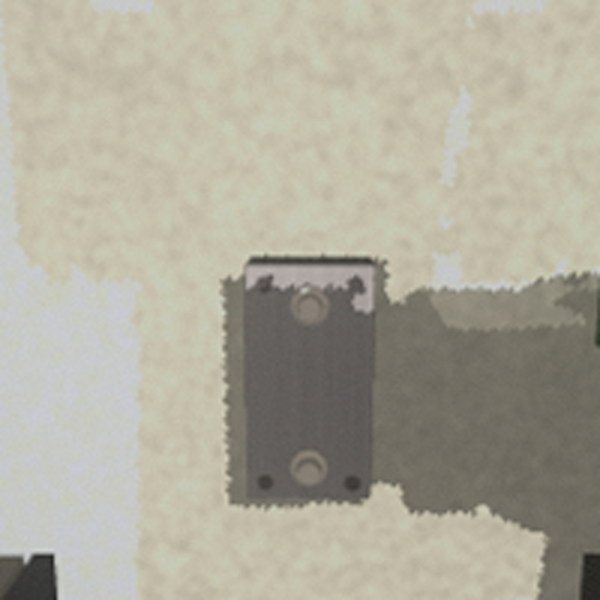

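The long cell is well centred. Its top corners are at zoom (247,263), (374,263), (371,500) and (246,498), with ports at (309,306) and (308,467). I'll take a second view from lower down to get its height.

Request:
{"fn": "jog_arm", "kwargs": {"motion": [[[0, 0, 0.04, 0, 0, 0, 0.087], [-0.015, 0, 0.08, -0.2, 0, 0, 0.087], [-0.015, 0, 0.08, -0.2, 0, 0, 0.087], [-0.015, 0, 0.08, -0.2, 0, 0, 0.087], [-0.015, 0, 0.08, -0.2, 0, 0, 0.087]]]}}

```text
t: 4.5
eef_pos: [0.4403, 0.2897, 0.1249]
ee_rot: [-3.137, -0.002, -0.576]
force: [-0.4, -1.1, -0.5]
width: 0.0869
```

```bash
python3 -c "
from h import *
wgrab('w4')
im=cv2.imread('pics/w4.png'); c=im[50:250,150:350]
cv2.imwrite('pics/w4z.png',cv2.resize(c,(600,600),interpolation=cv2.INTER_CUBIC))
"
```

```text
4.5 [0.44034726 0.28971601 0.12492771] [-3.13707116e+00 -2.19402453e-03 -5.75783168e-01] qd 0.0072251445614805255
```

View pics/w4z.png

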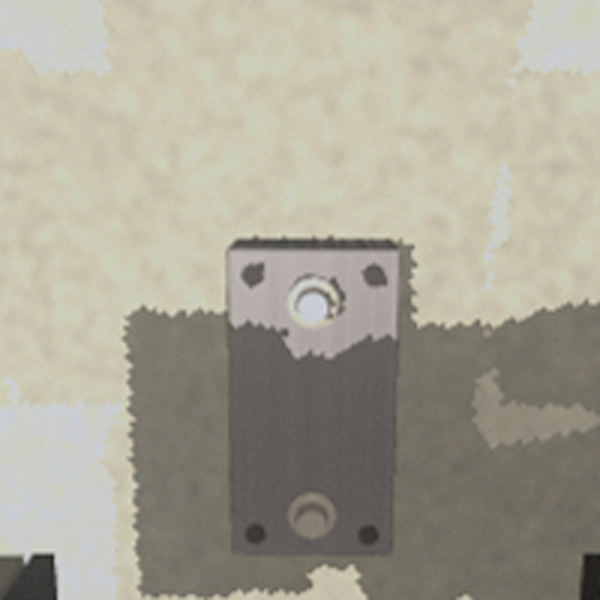

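```bash
python3 - <<'E'
from h import *
c1,c2=wcam('w3'),wcam('w4')
z=lambda p:(p[0]/3+150-.33,p[1]/3+50-.33)
A={'c1':((247,263),(229,248)),'c2':((374,263),(397,248)),'c3':((371,500),(393,554)),'c4':((246,498),(231,552)),
'p1':((309,306),(315,301)),'p2':((308,467),(312,515)),
's1':((265,284),(253,274)),'s2':((356,285),(374,275)),'s3':((352,482),(368,535)),'s4':((265,483),(255,534))}
G={}
for n,(a,b) in A.items():
    X,e=tri(c1,z(a),c2,z(b)); h=.031 if n[0]=='p' else .022
    P1,P2=onz(c1,z(a),h),onz(c2,z(b),h); G[n]=(P1,P2)
    print(n,X.round(4),e.round(4),P1[:2].round(4),P2[:2].round(4))
for k in(0,1):
    C=[G['c%d'%i][k] for i in(1,2,3,4)]; S=[G['s%d'%i][k] for i in(1,2,3,4)]
    f=lambda d:np.degrees(np.arctan2(d[1],d[0]))
    print('ctr',np.mean(C,0).round(4),np.mean(S,0).round(4),'ports',((G['p1'][k]+G['p2'][k])/2).round(4),'yaw',f(C[0]-C[3]),f(C[1]-C[2]),f(S[0]-S[3]),f(S[1]-S[2]),f(G['p1'][k]-G['p2'][k]),f(C[1]-C[0])+90,f(S[1]-S[0])+90)
E
```

```text
c1 [0.4932 0.2801 0.0132] 0.0005 [0.4939 0.2787] [0.4936 0.2791]
c2 [ 0.4697  0.247  -0.0014] 0.0002 [0.4729 0.2463] [0.4727 0.2469]
c3 [0.4058 0.289  0.0137] 0.0002 [0.4086 0.2878] [0.4091 0.2874]
c4 [0.429  0.3235 0.014 ] 0.0001 [0.4312 0.3215] [0.4314 0.321 ]
p1 [0.4864 0.2594 0.1241] 0.0001 [0.4739 0.2691] [0.4739 0.2684]
p2 [0.431  0.2973 0.029 ] 0.0003 [0.4316 0.297 ] [0.4316 0.2967]
s1 [0.4862 0.2769 0.0282] 0.0001 [0.4856 0.2776] [0.4857 0.2778]
s2 [0.4695 0.2548 0.0162] 0.0001 [0.4703 0.2545] [0.4704 0.2546]
s3 [0.4197 0.2884 0.0301] 0.0002 [0.4172 0.2896] [0.4168 0.2899]
s4 [0.4316 0.3138 0.0201] 0.0001 [0.4322 0.3134] [0.4322 0.3133]
ctr [0.4517 0.2835 0.022 ] [0.4513 0.2838 0.022 ] ports [0.4527 0.2831 0.031 ] yaw -34.328154858016184 -32.80930672291895 -33.79924912388973 -33.52630156777529 -33.45877749029637 -32.924522844195295 -33.54954901169792
ctr [0.4517 0.2836 0.022 ] [0.4512 0.2839 0.022 ] ports [0.4527 0.2825 0.031 ] yaw -34.005457142722314 -32.49897698956911 -33.56654015826496 -33.429275729113556 -33.83173390924647 -32.948459077784634 -33.41433509055169
```

```bash
python3 -c "
from h import *
goal([.4515,.2836,.06],-33.5);goal([.4515,.2836,.032],-33.5)"
```

```text
t 4.55 shift mm [12.6 -0.7 64.9] rot deg [-0.27 -0.11  0.49] F [ 0.4  0.5 -0.3] w 0.0868
t 4.55 shift mm [12.6 -0.6 92.9] rot deg [-0.27 -0.11  0.49] F [ 0.4  0.5 -0.3] w 0.0868
```

Request:
{"fn": "jog_arm", "kwargs": {"motion": [[[0.0126, -0.0007, 0.03, -0.27, -0.11, 0.5, 0.07], [0.0126, -0.0007, 0.055, -0.27, -0.11, 0.5, 0.07], [0.0126, -0.0007, 0.07, -0.27, -0.11, 0.5, 0.07], [0.0126, -0.0007, 0.08, -0.27, -0.11, 0.5, 0.07], [0.0126, -0.0006, 0.088, -0.27, -0.11, 0.5, 0.07], [0.0126, -0.0006, 0.093, -0.27, -0.11, 0.5, 0.07], [0.0126, -0.0006, 0.093, -0.27, -0.11, 0.5, 0.07], [0.0126, -0.0006, 0.093, -0.27, -0.11, 0.5, 0.07]]], "newtons": 15}}

```text
t: 5.35
eef_pos: [0.4518, 0.284, 0.0325]
ee_rot: [-3.141, -0.0, -0.585]
force: [0.1, 1.0, -0.1]
width: 0.0703
```

```bash
python3 -c "
from h import *
goal([.4515,.2836,.032],-33.5)
wgrab('w5')"
```

```text
t 5.35 shift mm [-0.1  0.5  0.5] rot deg [-0.05 -0.01  0.01] F [ 0.1  1.  -0.1] w 0.0703
5.35 [0.45182161 0.28396618 0.03246512] [-3.14065893e+00 -2.36229566e-04 -5.84516888e-01] qd 0.004765879786593293
```

View pics/w5b.png

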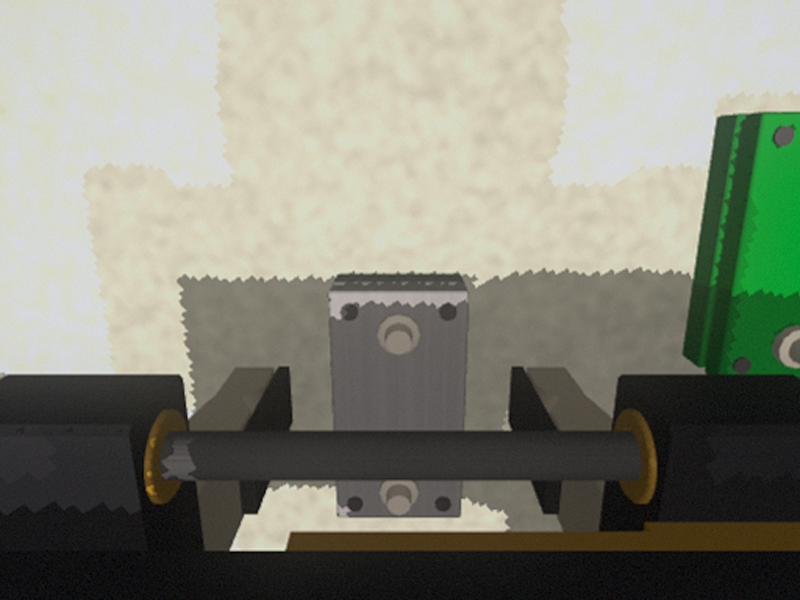

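The cell sits between the fingers at (330–468, 290–515), and the fingers clear the green one. Closing now.

Request:
{"fn": "jog_arm", "kwargs": {"motion": [[[0, 0, 0, 0, 0, 0, 0.055], [0, 0, 0, 0, 0, 0, 0.046], [0, 0, 0, 0, 0, 0, 0.042], [0, 0, 0, 0, 0, 0, 0.039], [0, 0, 0, 0, 0, 0, 0.035], [0, 0, 0, 0, 0, 0, 0.03], [0, 0, 0, 0, 0, 0, 0.03], [0, 0, 0, 0, 0, 0, 0.03]]], "newtons": 15}}

```text
t: 6.2
eef_pos: [0.4519, 0.2841, 0.0326]
ee_rot: [-3.14, -0.0, -0.584]
force: [0.7, -0.3, 1.9]
width: 0.0403
```

```bash
python3 -c "
from h import *
goal([.4515,.2836,.032],-33.5)
wgrab('w6')"
```

```text
t 6.2 shift mm [-0.1  0.6  0.6] rot deg [-0.07 -0.02  0.01] F [ 0.7 -0.3  1.9] w 0.0403
6.2 [0.45187636 0.28407194 0.0326149 ] [-3.14034224e+00 -2.76189791e-04 -5.84456444e-01] qd 0.0012771432722749703
```

View pics/w6b.png

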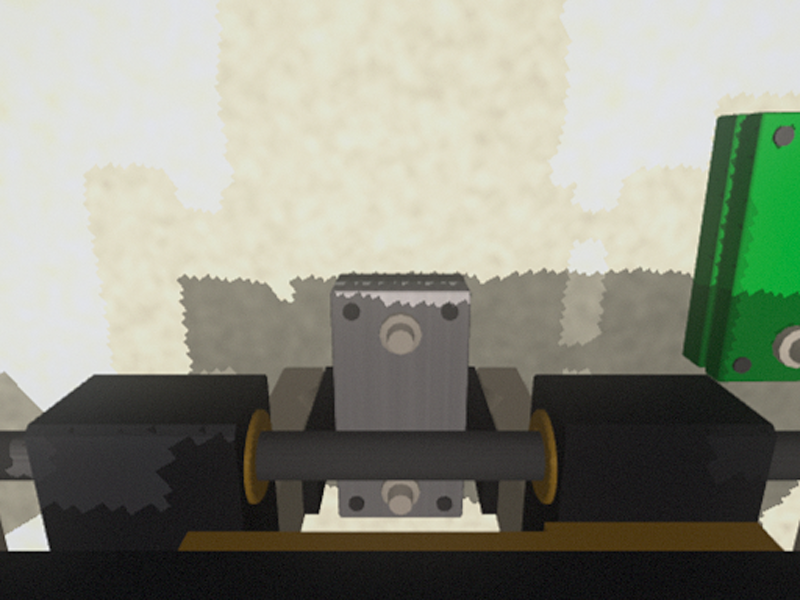

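The cell is gripped at 40.3 mm. I'll work out its offset in the tool frame.

```bash
cat >> h.py <<'E'
def intool(name,pts,z):
    a=np.load(name+'.npy'); c=wcam(name); R=Ro.from_euler('xyz',a[3:])
    return np.array([R.inv().apply(onz(c,p,z)-a[:3]) for p in pts])
z8=lambda p:((p[0]+.5)*.64-.5,(p[1]+.5)*.64-.5)
E
python3 - <<'E'
from h import *
for P in ([(331,290),(469,290),(463,516),(338,516)],[(351,312),(450,312),(445,503),(356,503)]):
    X=intool('w6',[z8(p) for p in P],.022)*1e3; print(X.round(1).tolist(),X.mean(0).round(2)); d=(X[0]+X[1]-X[2]-X[3]);print(np.degrees(np.arctan2(d[1],d[0])))
goal([.4515,.2836,.15],-33.5)
goal([.5822,-.0664,.26],-91.65)
E
```

```text
[[37.8, -18.5, 10.6], [37.8, 20.2, 10.6], [-37.2, 21.1, 10.6], [-37.3, -19.0, 10.6]] [ 0.26  0.93 10.61]
-0.13297710307451466
[[31.3, -13.1, 10.6], [31.3, 15.1, 10.6], [-32.4, 15.2, 10.6], [-32.4, -13.1, 10.6]] [-0.53  1.   10.61]
-0.02600436262438926
t 6.25 shift mm [  -0.     0.4 -117.4] rot deg [-0.07 -0.02  0.01] F [-0.1 -0.9  1.8] w 0.0401
t 6.25 shift mm [ 302.1  220.1 -227.6] rot deg [-7.000e-02  2.000e-02  5.816e+01] F [-0.1 -0.9  1.8] w 0.0401
```

Request:
{"fn": "jog_arm", "kwargs": {"motion": [[[0, 0, -0.01, 0, 0, 0, 0.03], [0, 0, -0.03, 0, 0, 0, 0.03], [0, 0, -0.07, 0, 0, 0, 0.03], [0, 0, -0.12, 0, 0, 0, 0.03], [0, 0, -0.17, 0, 0, 0, 0.03], [0, 0, -0.22, 0, 0, 0, 0.03], [0, 0, -0.24, 0, 0, 0, 0.03], [0, 0, -0.24, 0, 0, 0, 0.03]]]}}

```text
t: 7.05
eef_pos: [0.4526, 0.2847, 0.2772]
ee_rot: [-3.133, -0.001, -0.584]
force: [-0.4, 0.6, -2.7]
width: 0.0397
```

```bash
python3 - <<'E'
from h import *
goal([.5829,-.0664,.27],-91.65)
E
```

```text
t 7.05 shift mm [302.3 221.    5.8] rot deg [-0.48  0.17 58.17] F [-0.4  0.6 -2.7] w 0.0397
```

Request:
{"fn": "jog_arm", "kwargs": {"motion": [[[0.012, 0.009, 0, 0, 0, 2.5, 0.03], [0.042, 0.031, 0.001, -0.1, 0, 8, 0.03], [0.073, 0.053, 0.001, -0.1, 0, 14, 0.03], [0.103, 0.075, 0.002, -0.2, 0.1, 20, 0.03], [0.133, 0.097, 0.003, -0.2, 0.1, 26, 0.03], [0.163, 0.119, 0.003, -0.3, 0.1, 31.5, 0.03], [0.193, 0.141, 0.004, -0.3, 0.1, 37, 0.03], [0.223, 0.163, 0.004, -0.4, 0.1, 43, 0.03]]]}}

```text
t: 7.85
eef_pos: [0.548, 0.0234, 0.2707]
ee_rot: [3.14, 0.001, -1.34]
force: [0.9, 1.0, -0.7]
width: 0.0398
```

```bash
python3 - <<'E'
from h import *
goal([.5829,-.0664,.27],-91.65)
E
```

```text
t 7.85 shift mm [ 95.4 -13.5   0.6] rot deg [ 0.09  0.02 14.85] F [ 0.9  1.  -0.7] w 0.0398
```

Request:
{"fn": "jog_arm", "kwargs": {"motion": [[[0.03, -0.004, 0, 0, 0, 5, 0.03], [0.055, -0.008, 0, 0.1, 0, 9, 0.03], [0.075, -0.01, 0, 0.1, 0, 12, 0.03], [0.09, -0.0125, 0, 0.1, 0, 14, 0.03], [0.0954, -0.0135, 0, 0.1, 0, 14.8, 0.03], [0.0954, -0.0135, 0, 0.1, 0, 14.8, 0.03], [0.0954, -0.0135, 0, 0.1, 0, 14.8, 0.03], [0.0954, -0.0135, 0, 0.1, 0, 14.8, 0.03]]]}}

```text
t: 8.65
eef_pos: [0.5827, -0.0658, 0.2707]
ee_rot: [-3.141, 0.001, -1.598]
force: [0.3, -0.2, -1.9]
width: 0.0398
```

```bash
python3 - <<'E'
from h import *
goal([.5829,-.0664,.08],-91.65)
E
```

```text
t 8.65 shift mm [  0.7  -0.2 190.7] rot deg [-0.01  0.03  0.12] F [ 0.3 -0.2 -1.9] w 0.0398
```

Request:
{"fn": "jog_arm", "kwargs": {"motion": [[[0.0003, 0, 0.03, 0, 0, 0.1, 0.03], [0.0007, -0.0002, 0.07, 0, 0, 0.1, 0.03], [0.0007, -0.0002, 0.11, 0, 0, 0.1, 0.03], [0.0007, -0.0002, 0.15, 0, 0, 0.1, 0.03], [0.0007, -0.0002, 0.18, 0, 0, 0.1, 0.03], [0.0007, -0.0002, 0.2, 0, 0, 0.1, 0.03], [0.0007, -0.0002, 0.208, 0, 0, 0.1, 0.03], [0.0007, -0.0002, 0.21, 0, 0, 0.1, 0.03]]]}}

```text
t: 9.45
eef_pos: [0.5827, -0.0659, 0.0602]
ee_rot: [3.141, 0.0, -1.598]
force: [-0.3, 0.0, -1.9]
width: 0.0399
```

Request:
{"fn": "jog_arm", "kwargs": {"motion": [[[0, 0, 0, 0, 0, 0, 0.03], [0, 0, 0, 0, 0, 0, 0.03]]]}}

```text
t: 9.65
eef_pos: [0.5836, -0.0656, 0.0615]
ee_rot: [-3.14, 0.001, -1.598]
force: [0.1, -0.3, -0.9]
width: 0.0398
```

```bash
python3 - <<'E'
from h import *
goal([.5829,-.0664,.0446],-91.65)
wgrab('w7')
im=cv2.imread('pics/w7.png'); c=im[130:350,170:340]
cv2.imwrite('pics/w7z.png',cv2.resize(c,(464,600),interpolation=cv2.INTER_CUBIC))
im=grab('scene','s1.png')[:,:,::-1]; c=im[170:270,190:320]
cv2.imwrite('pics/s1z.png',cv2.resize(cv2.convertScaleAbs(c,alpha=1.3),(780,600),interpolation=cv2.INTER_CUBIC))
E
```

```text
t 9.65 shift mm [ 0.9  0.7 16.9] rot deg [-0.07  0.03  0.11] F [ 0.1 -0.3 -0.9] w 0.0398
9.65 [ 0.58360769 -0.06555115  0.06153982] [-3.14035218e+00  5.44430485e-04 -1.59763878e+00] qd 0.0022422522426884263
```

View pics/w7b.png

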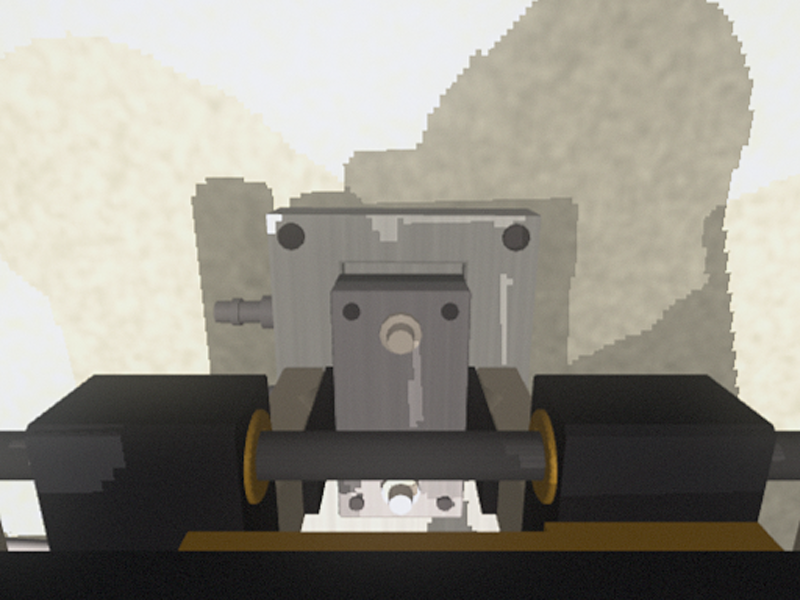

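View pics/w7z.png

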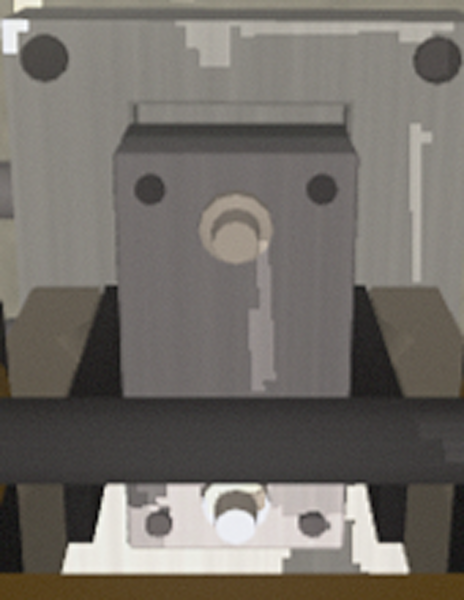

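View pics/s1z.png

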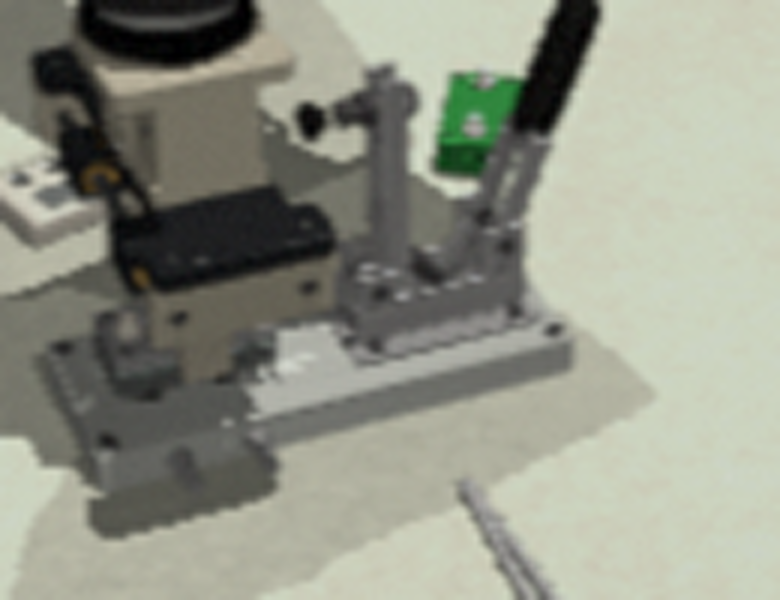

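The cell hangs just above the pocket and is roughly aligned. The pocket's far rim shows at zoom (136–349, 102) and the cell's front top edge at (117–357, 152). I'll measure the relative offset in this one view.

```bash
python3 - <<'E'
from h import *
s=600/220.
z=lambda p:((p[0]+.5)*464/170/ (464/170)**2 +170-.5,(p[1]+.5)/s+130-.5)
zb=.0615-.0326
f=lambda P,h:(intool('w7',[z(p) for p in P],h)*1e3).round(2)
print('holes',f([(44,57),(437,60)],.02).tolist())
print('rim far',f([(136,102),(349,102)],.02).tolist())
print('cell top corners',f([(117,152),(357,152)],zb+.022).tolist(), f([(129,547),(341,547)],zb+.022).tolist())
print('screws',f([(149,189),(322,189),(314,524),(158,524)],zb+.022).tolist())
print('cell bottom front',f([(132,125),(346,125)],zb).tolist())
a=np.load('w7.npy');R=Ro.from_euler('xyz',a[3:])
for p in [(.6179,-.1148,.02),(.5439,-.1128,.02),(.5822,-.0664,.02)]: print('pred from w1/2',(R.inv().apply(np.array(p)-a[:3])*1e3).round(2))
E
python3 - <<'E'
import sys; sys.path.insert(0,'.')
E
```

```text
holes [[48.66, -35.72, 41.56], [48.12, 38.58, 41.47]]
rim far [[39.98, -18.59, 41.54], [40.0, 22.23, 41.49]]
cell top corners [[38.48, -18.57, 10.64], [38.5, 20.0, 10.59]] [[-36.78, -19.06, 10.68], [-36.73, 19.87, 10.64]]
screws [[32.24, -13.59, 10.64], [32.26, 14.54, 10.6], [-31.77, 14.79, 10.64], [-31.81, -13.62, 10.67]]
cell bottom front [[37.61, -18.49, 32.64], [37.63, 20.73, 32.59]]
pred from w1/2 [ 48.33 -35.55  41.56]
pred from w1/2 [48.32 38.48 41.47]
pred from w1/2 [ 0.91  1.44 41.54]
```

Request:
{"fn": "jog_arm", "kwargs": {"motion": [[[0.0009, 0.0007, 0, 0, 0, 0.1, 0.03], [0.0009, 0.0007, 0.003, 0, 0, 0.1, 0.03], [0.0009, 0.0007, 0.006, 0, 0, 0.1, 0.03], [0.0009, 0.0007, 0.0075, 0, 0, 0.1, 0.03], [0.0009, 0.0007, 0.0075, 0, 0, 0.1, 0.03], [0.0009, 0.0007, 0.0075, 0, 0, 0.1, 0.03]]]}}

```text
t: 10.35
eef_pos: [0.5827, -0.0666, 0.0537]
ee_rot: [-3.141, 0.0, -1.6]
force: [0.4, 0.4, -1.4]
width: 0.0398
```

```bash
python3 - <<'E'
from h import *
goal([.5829,-.0664,.0446],-91.65)
E
```

```text
t 10.35 shift mm [-0.2 -0.2  9.1] rot deg [-0.04  0.03 -0.  ] F [ 0.4  0.4 -1.4] w 0.0398
```

Request:
{"fn": "jog_arm", "kwargs": {"motion": [[[-0.0002, -0.0002, 0.001, 0, 0, 0, 0.03], [-0.0002, -0.0002, 0.002, 0, 0, 0, 0.03], [-0.0002, -0.0002, 0.003, 0, 0, 0, 0.03], [-0.0002, -0.0002, 0.003, 0, 0, 0, 0.03]]]}}

```text
t: 10.75
eef_pos: [0.5827, -0.0664, 0.0506]
ee_rot: [-3.141, 0.0, -1.6]
force: [0.8, 0.1, -1.8]
width: 0.0398
```

```bash
python3 - <<'E'
from h import *
goal([.5829,-.0664,.0446],-91.65)
E
```

```text
t 10.75 shift mm [-0.  -0.2  6. ] rot deg [-0.03  0.03 -0.01] F [ 0.8  0.1 -1.8] w 0.0398
```

Request:
{"fn": "jog_arm", "kwargs": {"motion": [[[0, 0, 0.001, 0, 0, 0, 0.03], [0, 0, 0.002, 0, 0, 0, 0.03], [0, 0, 0.003, 0, 0, 0, 0.03], [0, 0, 0.004, 0, 0, 0, 0.03], [0, 0, 0.005, 0, 0, 0, 0.03], [0, 0, 0.005, 0, 0, 0, 0.03]]]}}

```text
t: 11.35
eef_pos: [0.5827, -0.0664, 0.0454]
ee_rot: [-3.141, 0.0, -1.6]
force: [0.3, -0.9, -1.8]
width: 0.0396
```

```bash
python3 - <<'E'
from h import *
goal([.5829,-.0664,.0446],-91.65)
E
```

```text
t 11.35 shift mm [-0.  -0.2  0.8] rot deg [-0.02  0.03 -0.01] F [ 0.3 -0.9 -1.8] w 0.0396
```

Still free at 0.8 mm above the expected floor, so I'm easing down onto it.

Request:
{"fn": "jog_arm", "kwargs": {"motion": [[[0, 0, 0.0005, 0, 0, 0, 0.03], [0, 0, 0.0008, 0, 0, 0, 0.03], [0, 0, 0.001, 0, 0, 0, 0.03], [0, 0, 0.001, 0, 0, 0, 0.03]]]}}

```text
t: 11.75
eef_pos: [0.5827, -0.0664, 0.0446]
ee_rot: [-3.141, 0.0, -1.6]
force: [-2.1, 1.4, 2.6]
width: 0.0398
```

Request:
{"fn": "jog_arm", "kwargs": {"motion": [[[0, 0, 0, 0, 0, 0, 0.041], [0, 0, 0, 0, 0, 0, 0.043], [0, 0, 0, 0, 0, 0, 0.047], [0, 0, 0, 0, 0, 0, 0.055], [0, 0, 0, 0, 0, 0, 0.062], [0, 0, 0, 0, 0, 0, 0.062], [0, 0, 0, 0, 0, 0, 0.062]]]}}

```text
t: 12.45
eef_pos: [0.5827, -0.0664, 0.0446]
ee_rot: [-3.141, 0.0, -1.6]
force: [0.2, 0.3, 0.3]
width: 0.0615
```

```bash
python3 - <<'E'
from h import *
goal([.5829,-.0664,.27],-91.65)
wgrab('w8')
im=cv2.imread('pics/w8.png'); c=im[130:350,170:340]
cv2.imwrite('pics/w8z.png',cv2.resize(c,(464,600),interpolation=cv2.INTER_CUBIC))
E
```

```text
t 12.45 shift mm [-1.000e-01 -3.000e-01 -2.254e+02] rot deg [-0.02  0.02 -0.01] F [0.2 0.3 0.3] w 0.0615
12.45 [ 0.58268075 -0.0664335   0.04463423] [-3.14117246e+00  4.16544302e-04 -1.59974552e+00] qd 0.002530355972300539
```

View pics/w8z.png

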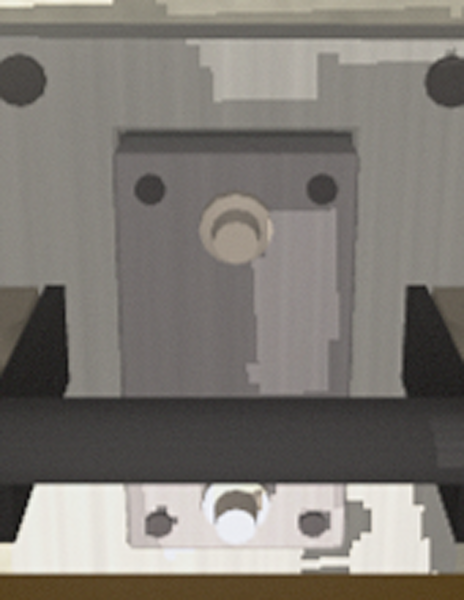

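The cell is seated evenly in the pocket, with a matching front and side gap and no force on release. Retreating straight up.

Request:
{"fn": "jog_arm", "kwargs": {"motion": [[[0, 0, -0.005, 0, 0, 0, 0.062], [0, 0, -0.015, 0, 0, 0, 0.062], [0, 0, -0.04, 0, 0, 0, 0.062], [0, 0, -0.08, 0, 0, 0, 0.062], [0, 0, -0.12, 0, 0, 0, 0.062], [0, 0, -0.165, 0, 0, 0, 0.062], [0, 0, -0.21, 0, 0, 0, 0.04], [0, 0, -0.23, 0, 0, 0, 0.02]]]}}

```text
t: 13.3
eef_pos: [0.5839, -0.0668, 0.2809]
ee_rot: [-3.134, 0.001, -1.599]
force: [0.7, -0.5, -1.4]
width: 0.0514
```

```bash
python3 - <<'E'
from h import *
goal([.5829,-.0664,.27],-91.65)
for n in('scene','top'):
    im=grab(n,n+'2.png')[:,:,::-1]
    c=im[150:270,190:320] if n=='scene' else im[175:265,205:325]
    cv2.imwrite(f'pics/{n}2z.png',cv2.resize(cv2.convertScaleAbs(c,alpha=1.3),None,fx=5,fy=5,interpolation=cv2.INTER_CUBIC))
E
```

```text
t 13.3 shift mm [-0.3  1.1 10.9] rot deg [-0.45  0.05  0.02] F [ 0.7 -0.5 -1.4] w 0.0514
```

View pics/scene2z.png

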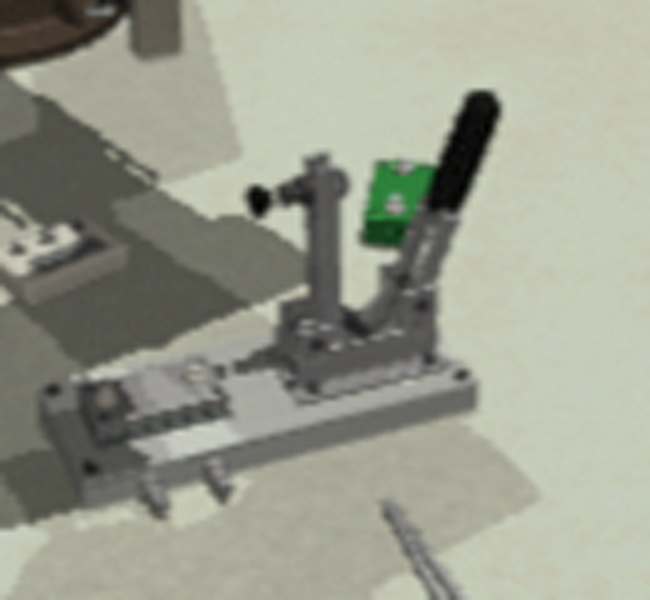

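View pics/top2z.png

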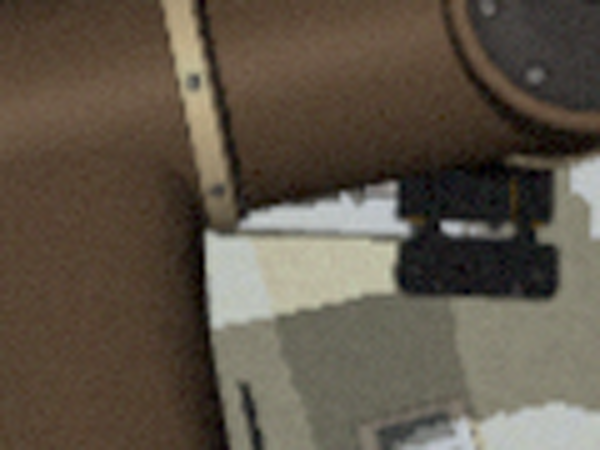

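```bash
cat >> h.py <<'E'
yaw=np.radians(88.35); O=np.array([.5827,-.0664,0]); EX=np.array([np.cos(yaw),np.sin(yaw),0]); EY=np.array([-EX[1],EX[0],0])
def jig(x,y,z): return O+EX*x/1e3+EY*y/1e3+np.array([0,0,z/1e3])
def grip(th,r,off):
    f=.09+1.127-th; return 154+r*np.cos(f)-off*np.sin(f), 62+r*np.sin(f)+off*np.cos(f)
E
python3 - <<'E'
from h import *
for n,im,(u0,v0,u1,v1),k in (('scene','scene0.png',(270,155,300,200),12),('top','top0.png',(215,185,260,215),14)):
    c=cam(n); g=cv2.cvtColor(cv2.imread('pics/'+im),cv2.COLOR_BGR2GRAY)
    for r in(50,100,126):
        x,z=grip(0,r,0); print(n,r,jig(x,0,z).round(4),proj(c,jig(x,0,z)).round(1))
    p=g[v0:v1,u0:u1]; m=(p<28).astype(np.uint8); q=np.argwhere(m)
    N,l,st,ce=cv2.connectedComponentsWithStats(m); i=1+st[1:,4].argmax(); print(st[i]+[u0,v0,0,0,0],ce[i]+[u0,v0])
    print('mid grip pred',proj(c,jig(*[(a) for a in (grip(0,88,0)[0],0,grip(0,88,0)[1])])))
E
```

```text
scene 50 [0.5876 0.1049 0.1089] [277.5 191.8]
scene 100 [0.5881 0.1222 0.1558] [283.9 176.2]
scene 126 [0.5884 0.1312 0.1802] [287.3 167.8]
[276 169  13  23 149] [282.04697987 180.24832215]
mid grip pred [282.34129155 179.97044107]
top 50 [0.5876 0.1049 0.1089] [236.5 202.9]
top 100 [0.5881 0.1222 0.1558] [229.9 201. ]
top 126 [0.5884 0.1312 0.1802] [226.2 200. ]
[225 198  13   9  82] [231.14634146 201.68292683]
mid grip pred [231.50713361 201.47261356]
```

```bash
cat >> h.py <<'E'
def push(th,r=105,off=12):
    x,z=grip(th,r,off); return jig(x-9.5,0,z+22)
def goals(L,yaw=-91.65):
    for th,off in L: print(th,off,end=' '); goal(push(th,off=off),yaw)
E
python3 - <<'E'
from h import *
p=push(0,off=30); goal([p[0],p[1],.27],-91.65); goal(p,-91.65); print(p)
E
```

```text
t 13.4 shift mm [-152.8    1.4   10.1] rot deg [-0.48  0.08  0.02] F [-0.6  0.2  0.3] w 0.0433
t 13.4 shift mm [-152.7    2.1   87.3] rot deg [-0.48  0.08  0.02] F [-0.6  0.2  0.3] w 0.0433
[0.58709789 0.0862732  0.19289059]
```

Request:
{"fn": "jog_arm", "kwargs": {"motion": [[[-0.03, 0, 0.002, 0, 0, 0, 0], [-0.07, 0.001, 0.004, -0.4, 0, 0, 0], [-0.11, 0.001, 0.006, -0.5, 0.1, 0, 0], [-0.14, 0.001, 0.01, -0.5, 0.1, 0, 0], [-0.153, 0.0014, 0.01, -0.5, 0.1, 0, 0], [-0.153, 0.0014, 0.03, -0.5, 0.1, 0, 0], [-0.153, 0.0018, 0.05, -0.5, 0.1, 0, 0], [-0.153, 0.0018, 0.05, -0.5, 0.1, 0, 0]]]}}

```text
t: 14.2
eef_pos: [0.5852, 0.0858, 0.2274]
ee_rot: [3.136, -0.002, -1.6]
force: [0.1, -0.9, -0.0]
width: 0.0005
```

```bash
python3 - <<'E'
from h import *
goals([(0,30)])
im=grab('scene','s3.png')[:,:,::-1]; c=im[120:240,220:350]
cv2.imwrite(f'pics/s3z.png',cv2.resize(cv2.convertScaleAbs(c,alpha=1.3),None,fx=5,fy=5,interpolation=cv2.INTER_CUBIC))
E
```

```text
0 30 t 14.2 shift mm [-0.6 -2.  34.5] rot deg [ 0.3  -0.12 -0.  ] F [ 0.1 -0.9 -0. ] w 0.0005
```

View pics/s3z.png

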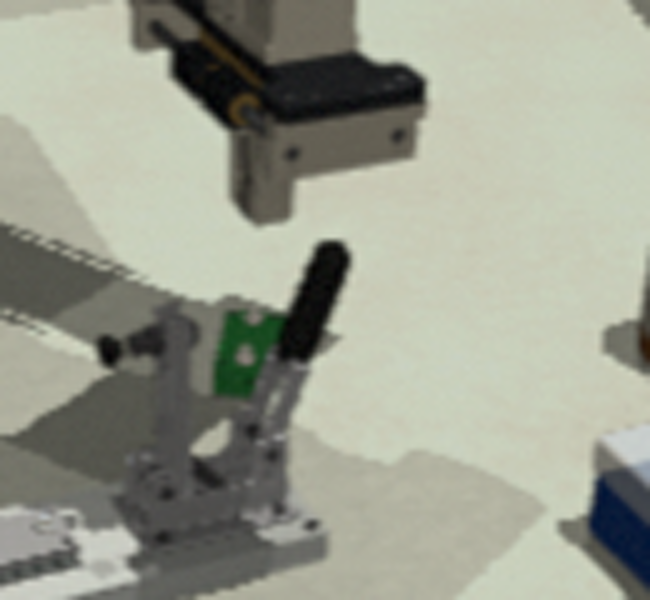

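The closed fingers are above and on the clamp side of the handle. Descending beside the grip.

Request:
{"fn": "jog_arm", "kwargs": {"motion": [[[-0.0006, -0.002, 0.012, 0.3, -0.1, 0, 0], [-0.0006, -0.002, 0.025, 0.3, -0.1, 0, 0], [-0.0006, -0.002, 0.0345, 0.3, -0.1, 0, 0], [-0.0006, -0.002, 0.0345, 0.3, -0.1, 0, 0], [-0.0006, -0.002, 0.0345, 0.3, -0.1, 0, 0]]]}}

```text
t: 14.75
eef_pos: [0.5882, 0.0862, 0.1949]
ee_rot: [-3.139, -0.0, -1.599]
force: [0.7, -0.2, 0.2]
width: 0.0007
```

```bash
python3 - <<'E'
from h import *
goals([(0,20),(0,12),(.06,12),(.12,12),(.18,12),(.24,12),(.3,12),(.36,12)])
E
```

```text
0 20 t 14.75 shift mm [-9.5  1.2  5.5] rot deg [-0.12 -0.02  0.01] F [ 0.7 -0.2  0.2] w 0.0007
0 12 t 14.75 shift mm [-17.    1.2   8.3] rot deg [-0.12 -0.02  0.01] F [ 0.7 -0.2  0.2] w 0.0007
0.06 12 t 14.75 shift mm [-23.1   1.2  10. ] rot deg [-0.12 -0.02  0.01] F [ 0.7 -0.2  0.2] w 0.0007
0.12 12 t 14.75 shift mm [-29.1   1.2  12. ] rot deg [-0.12 -0.02  0.01] F [ 0.7 -0.2  0.2] w 0.0007
0.18 12 t 14.75 shift mm [-34.9   1.2  14.4] rot deg [-0.12 -0.02  0.01] F [ 0.7 -0.2  0.2] w 0.0007
0.24 12 t 14.75 shift mm [-40.7   1.2  17.2] rot deg [-0.12 -0.02  0.01] F [ 0.7 -0.2  0.2] w 0.0007
0.3 12 t 14.75 shift mm [-46.2   1.2  20.3] rot deg [-0.12 -0.02  0.01] F [ 0.7 -0.2  0.2] w 0.0007
0.36 12 t 14.75 shift mm [-51.5   1.2  23.7] rot deg [-0.12 -0.02  0.01] F [ 0.7 -0.2  0.2] w 0.0007
```

Request:
{"fn": "jog_arm", "kwargs": {"motion": [[[-0.006, 0.0012, 0.004, -0.1, 0, 0, 0], [-0.012, 0.0012, 0.007, -0.1, 0, 0, 0], [-0.017, 0.0012, 0.0083, -0.1, 0, 0, 0], [-0.023, 0.0012, 0.01, -0.1, 0, 0, 0], [-0.029, 0.0012, 0.012, -0.1, 0, 0, 0], [-0.035, 0.0012, 0.0144, -0.1, 0, 0, 0], [-0.041, 0.0012, 0.0172, -0.1, 0, 0, 0], [-0.046, 0.0012, 0.0203, -0.1, 0, 0, 0]]]}}

```text
t: 15.55
eef_pos: [0.5885, 0.1329, 0.1743]
ee_rot: [-3.141, -0.0, -1.599]
force: [0.2, -0.6, 0.8]
width: 0.0002
```

```bash
python3 - <<'E'
from h import *
goals([(.36,12),(.42,12),(.48,12),(.54,12),(.6,12),(.66,12),(.72,12),(.78,12)])
im=grab('scene','s4.png')[:,:,::-1]; c=im[120:240,220:350]
cv2.imwrite(f'pics/s4z.png',cv2.resize(cv2.convertScaleAbs(c,alpha=1.3),None,fx=5,fy=5,interpolation=cv2.INTER_CUBIC))
E
```

```text
0.36 12 t 15.55 shift mm [-4.8  0.1  3.1] rot deg [-0.03 -0.01  0.02] F [ 0.2 -0.6  0.8] w 0.0002
0.42 12 t 15.55 shift mm [-9.9  0.1  6.9] rot deg [-0.03 -0.01  0.02] F [ 0.2 -0.6  0.8] w 0.0002
0.48 12 t 15.55 shift mm [-14.8   0.1  10.9] rot deg [-0.03 -0.01  0.02] F [ 0.2 -0.6  0.8] w 0.0002
0.54 12 t 15.55 shift mm [-19.4   0.1  15.2] rot deg [-0.03 -0.01  0.02] F [ 0.2 -0.6  0.8] w 0.0002
0.6 12 t 15.55 shift mm [-23.8   0.1  19.8] rot deg [-0.03 -0.01  0.02] F [ 0.2 -0.6  0.8] w 0.0002
0.66 12 t 15.55 shift mm [-27.9   0.1  24.7] rot deg [-0.03 -0.01  0.02] F [ 0.2 -0.6  0.8] w 0.0002
0.72 12 t 15.55 shift mm [-31.7   0.1  29.7] rot deg [-0.03 -0.01  0.02] F [ 0.2 -0.6  0.8] w 0.0002
0.78 12 t 15.55 shift mm [-35.1   0.1  35. ] rot deg [-0.03 -0.01  0.02] F [ 0.2 -0.6  0.8] w 0.0002
```

View pics/s4z.png

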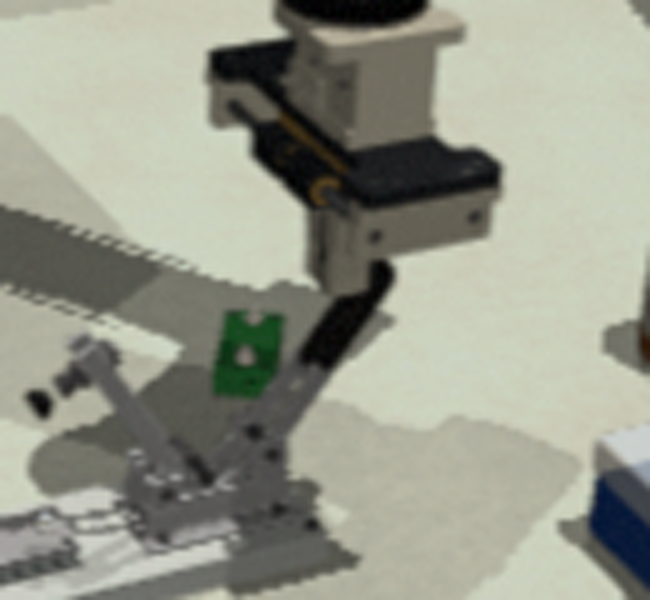

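The handle has begun to move and the bar is swinging down, with about 1 N at the tool. Continuing along the arc.

Request:
{"fn": "jog_arm", "kwargs": {"motion": [[[-0.0048, 0, 0.0031, 0, 0, 0, 0], [-0.0099, 0, 0.0069, 0, 0, 0, 0], [-0.0148, 0, 0.0109, 0, 0, 0, 0], [-0.0194, 0, 0.0152, 0, 0, 0, 0], [-0.0238, 0, 0.0198, 0, 0, 0, 0], [-0.0279, 0, 0.0247, 0, 0, 0, 0], [-0.0317, 0, 0.0297, 0, 0, 0, 0], [-0.0351, 0, 0.035, 0, 0, 0, 0]]]}}

```text
t: 16.4
eef_pos: [0.5893, 0.1688, 0.1383]
ee_rot: [3.142, -0.0, -1.599]
force: [0.4, -0.1, -1.1]
width: 0.0005
```

```bash
python3 - <<'E'
from h import *
goals([(.82,12),(.86,12),(.9,12),(.94,12),(.98,12),(1.02,12),(1.06,12),(1.1,12),(1.127,12)])
im=grab('scene','s5.png')[:,:,::-1]; c=im[140:260,200:330]
cv2.imwrite(f'pics/s5z.png',cv2.resize(cv2.convertScaleAbs(c,alpha=1.3),None,fx=5,fy=5,interpolation=cv2.INTER_CUBIC))
E
```

```text
0.82 12 t 16.4 shift mm [-1.4 -0.2  2.6] rot deg [ 0.   -0.01  0.03] F [ 0.4 -0.1 -1.1] w 0.0005
0.86 12 t 16.4 shift mm [-3.4 -0.2  6.3] rot deg [ 0.   -0.01  0.03] F [ 0.4 -0.1 -1.1] w 0.0005
0.9 12 t 16.4 shift mm [-5.3 -0.2 10.1] rot deg [ 0.   -0.01  0.03] F [ 0.4 -0.1 -1.1] w 0.0005
0.94 12 t 16.4 shift mm [-7.  -0.2 14. ] rot deg [ 0.   -0.01  0.03] F [ 0.4 -0.1 -1.1] w 0.0005
0.98 12 t 16.4 shift mm [-8.5 -0.2 17.9] rot deg [ 0.   -0.01  0.03] F [ 0.4 -0.1 -1.1] w 0.0005
1.02 12 t 16.4 shift mm [-9.9 -0.2 21.9] rot deg [ 0.   -0.01  0.03] F [ 0.4 -0.1 -1.1] w 0.0005
1.06 12 t 16.4 shift mm [-11.1  -0.2  26. ] rot deg [ 0.   -0.01  0.03] F [ 0.4 -0.1 -1.1] w 0.0005
1.1 12 t 16.4 shift mm [-12.1  -0.2  30.1] rot deg [ 0.   -0.01  0.03] F [ 0.4 -0.1 -1.1] w 0.0005
1.127 12 t 16.4 shift mm [-12.7  -0.2  32.9] rot deg [ 0.   -0.01  0.03] F [ 0.4 -0.1 -1.1] w 0.0005
```

View pics/s5z.png

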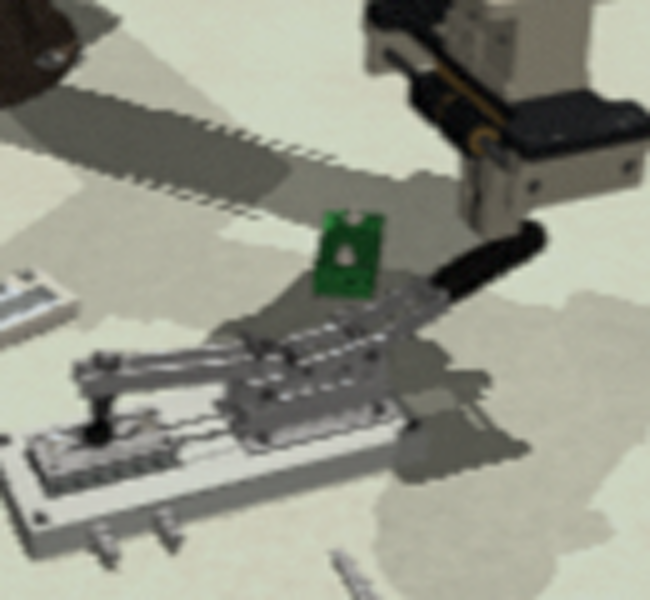

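The foot is arriving between the two ports. I'll go slowly through the loaded range.

Request:
{"fn": "jog_arm", "kwargs": {"motion": [[[-0.0014, 0, 0.0026, 0, 0, 0, 0], [-0.0024, 0, 0.0045, 0, 0, 0, 0], [-0.0034, 0, 0.0063, 0, 0, 0, 0], [-0.0044, 0, 0.0082, 0, 0, 0, 0], [-0.0053, 0, 0.0101, 0, 0, 0, 0], [-0.0062, 0, 0.012, 0, 0, 0, 0], [-0.007, 0, 0.014, 0, 0, 0, 0]]]}}

```text
t: 17.15
eef_pos: [0.5893, 0.1755, 0.1242]
ee_rot: [3.141, -0.001, -1.599]
force: [-1.7, -4.1, 9.6]
width: 0.0005
```

```bash
python3 - <<'E'
from h import *
goals([(.96,12),(.98,12),(1.0,12),(1.02,12),(1.04,12),(1.06,12),(1.08,12),(1.1,12),(1.115,12)])
E
```

```text
0.96 12 t 17.15 shift mm [-1.1 -0.4  1.9] rot deg [ 0.03 -0.06  0.03] F [-1.7 -4.1  9.6] w 0.0005
0.98 12 t 17.15 shift mm [-1.8 -0.4  3.9] rot deg [ 0.03 -0.06  0.03] F [-1.7 -4.1  9.6] w 0.0005
1.0 12 t 17.15 shift mm [-2.5 -0.4  5.8] rot deg [ 0.03 -0.06  0.03] F [-1.7 -4.1  9.6] w 0.0005
1.02 12 t 17.15 shift mm [-3.2 -0.4  7.9] rot deg [ 0.03 -0.06  0.03] F [-1.7 -4.1  9.6] w 0.0005
1.04 12 t 17.15 shift mm [-3.8 -0.4  9.9] rot deg [ 0.03 -0.06  0.03] F [-1.7 -4.1  9.6] w 0.0005
1.06 12 t 17.15 shift mm [-4.4 -0.4 11.9] rot deg [ 0.03 -0.06  0.03] F [-1.7 -4.1  9.6] w 0.0005
1.08 12 t 17.15 shift mm [-4.9 -0.4 13.9] rot deg [ 0.03 -0.06  0.03] F [-1.7 -4.1  9.6] w 0.0005
1.1 12 t 17.15 shift mm [-5.5 -0.4 16. ] rot deg [ 0.03 -0.06  0.03] F [-1.7 -4.1  9.6] w 0.0005
1.115 12 t 17.15 shift mm [-5.8 -0.4 17.5] rot deg [ 0.03 -0.06  0.03] F [-1.7 -4.1  9.6] w 0.0005
```

The load is as expected, about 10 N near the peak. Continuing gently.

Request:
{"fn": "jog_arm", "kwargs": {"motion": [[[-0.0011, -0.0003, 0.0019, 0, 0, 0, 0], [-0.0018, -0.0003, 0.0039, 0, 0, 0, 0], [-0.0025, -0.0003, 0.0058, 0, 0, 0, 0], [-0.0032, -0.0003, 0.0079, 0, 0, 0, 0], [-0.0038, -0.0003, 0.0099, 0, 0, 0, 0], [-0.0041, -0.0003, 0.011, 0, 0, 0, 0]]]}}

```text
t: 17.75
eef_pos: [0.5894, 0.1794, 0.1136]
ee_rot: [3.141, -0.001, -1.599]
force: [-2.2, -1.3, 5.8]
width: 0.0003
```

```bash
python3 - <<'E'
from h import *
goals([(1.05,12),(1.06,12),(1.07,12),(1.08,12),(1.09,12),(1.1,12),(1.115,12)])
E
```

```text
1.05 12 t 17.75 shift mm [-0.2 -0.3  0.3] rot deg [ 0.04 -0.07  0.03] F [-2.2 -1.3  5.8] w 0.0003
1.06 12 t 17.75 shift mm [-0.5 -0.3  1.4] rot deg [ 0.04 -0.07  0.03] F [-2.2 -1.3  5.8] w 0.0003
1.07 12 t 17.75 shift mm [-0.8 -0.3  2.4] rot deg [ 0.04 -0.07  0.03] F [-2.2 -1.3  5.8] w 0.0003
1.08 12 t 17.75 shift mm [-1.  -0.3  3.4] rot deg [ 0.04 -0.07  0.03] F [-2.2 -1.3  5.8] w 0.0003
1.09 12 t 17.75 shift mm [-1.3 -0.3  4.4] rot deg [ 0.04 -0.07  0.03] F [-2.2 -1.3  5.8] w 0.0003
1.1 12 t 17.75 shift mm [-1.5 -0.3  5.4] rot deg [ 0.04 -0.07  0.03] F [-2.2 -1.3  5.8] w 0.0003
1.115 12 t 17.75 shift mm [-1.9 -0.3  7. ] rot deg [ 0.04 -0.07  0.03] F [-2.2 -1.3  5.8] w 0.0003
```

Request:
{"fn": "jog_arm", "kwargs": {"motion": [[[-0.0004, -0.0003, 0.0012, 0, 0, 0, 0], [-0.0008, -0.0003, 0.0024, 0, 0, 0, 0], [-0.001, -0.0003, 0.0034, 0, 0, 0, 0], [-0.0013, -0.0003, 0.0044, 0, 0, 0, 0], [-0.0015, -0.0003, 0.0054, 0, 0, 0, 0], [-0.0015, -0.0003, 0.0054, 0, 0, 0, 0]]]}}

```text
t: 18.35
eef_pos: [0.5899, 0.181, 0.1078]
ee_rot: [3.141, -0.001, -1.599]
force: [-0.4, -0.0, -0.2]
width: 0.0007
```

```bash
python3 - <<'E'
from h import *
goals([(1.1,12),(1.115,12),(1.127,12)])
im=grab('scene','s6.png')[:,:,::-1]; c=im[140:260,200:330]
cv2.imwrite(f'pics/s6z.png',cv2.resize(cv2.convertScaleAbs(c,alpha=1.3),None,fx=5,fy=5,interpolation=cv2.INTER_CUBIC))
E
```

```text
1.1 12 t 18.35 shift mm [ 0.1  0.  -0.3] rot deg [ 0.04 -0.07  0.03] F [-0.4 -0.  -0.2] w 0.0007
1.115 12 t 18.35 shift mm [-0.3  0.   1.2] rot deg [ 0.04 -0.07  0.03] F [-0.4 -0.  -0.2] w 0.0007
1.127 12 t 18.35 shift mm [-0.5  0.   2.5] rot deg [ 0.04 -0.07  0.03] F [-0.4 -0.  -0.2] w 0.0007
```

View pics/s6z.png

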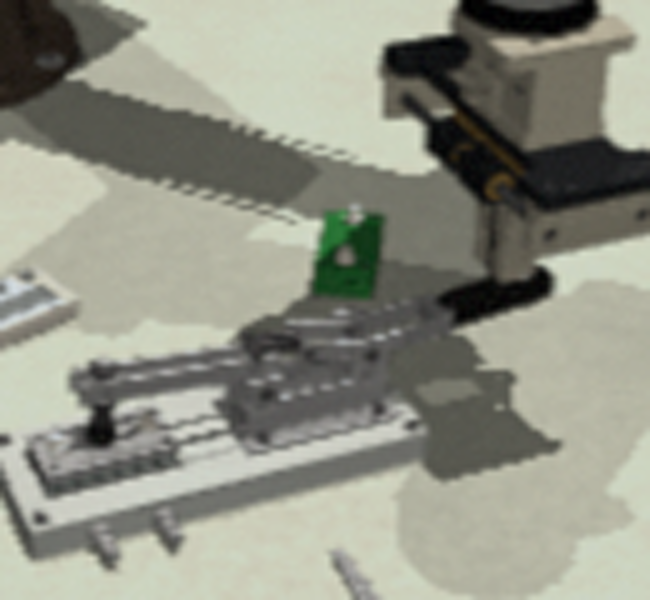

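The force has dropped to nil, so the handle has snapped ahead. I'll touch down lightly to feel whether it's at its stop.

Request:
{"fn": "jog_arm", "kwargs": {"motion": [[[-0.0002, 0, 0.0008, 0, 0, 0, 0], [-0.0003, 0, 0.0015, 0, 0, 0, 0], [-0.0004, 0, 0.002, 0, 0, 0, 0], [-0.0005, 0, 0.0024, 0, 0, 0, 0], [-0.0005, 0, 0.0024, 0, 0, 0, 0]]]}}

```text
t: 18.9
eef_pos: [0.5899, 0.1814, 0.1055]
ee_rot: [3.141, -0.001, -1.599]
force: [0.6, 0.1, 0.7]
width: 0.0004
```

Request:
{"fn": "jog_arm", "kwargs": {"motion": [[[0, 0, 0.0006, 0, 0, 0, 0], [0, 0, 0.0012, 0, 0, 0, 0], [0, 0, 0.0012, 0, 0, 0, 0]]]}}

```text
t: 19.2
eef_pos: [0.59, 0.1815, 0.1046]
ee_rot: [3.141, -0.001, -1.599]
force: [0.1, -0.8, 2.6]
width: 0.0003
```

Contact of 2.6 N came just where a homed handle should be, at z 0.1046. Retreating upward.

Request:
{"fn": "jog_arm", "kwargs": {"motion": [[[0, 0, -0.005, 0, 0, 0, 0], [0, 0, -0.02, 0, 0, 0, 0], [0, 0, -0.05, 0, 0, 0, 0], [0, 0, -0.09, 0, 0, 0, 0], [0, 0, -0.13, 0, 0, 0, 0], [0, 0, -0.15, 0, 0, 0, 0], [0, 0, -0.15, 0, 0, 0, 0], [0, 0, -0.15, 0, 0, 0, 0]]]}}

```text
t: 20.0
eef_pos: [0.5899, 0.1817, 0.255]
ee_rot: [-3.141, -0.0, -1.599]
force: [-0.1, -0.2, 0.0]
width: 0.0002
```

```bash
python3 - <<'E'
from h import *
goals([(1.127,12)])
wgrab('w9')
im=grab('scene','s7.png')[:,:,::-1]; c=im[140:260,200:330]
cv2.imwrite(f'pics/s7z.png',cv2.resize(cv2.convertScaleAbs(c,alpha=1.3),None,fx=5,fy=5,interpolation=cv2.INTER_CUBIC))
c=cam('scene')
for th in(1.0,1.08,1.127):
  for r in(50,126):
    x,z=grip(th,r,0); p=proj(c,jig(x,0,z)); print(th,r,p.round(1),'zoom',((p-[200,140]+.5)*5).round(0))
E
```

```text
1.127 12 t 20.0 shift mm [2.000e-01 1.000e-01 1.496e+02] rot deg [-0.01 -0.01  0.03] F [-0.1 -0.2  0. ] w 0.0002
20.0 [0.58989498 0.18169877 0.25496967] [-3.14139431e+00 -2.16316591e-04 -1.59907136e+00] qd 0.025562784829034558
1.0 50 [286.8 200.3] zoom [436. 304.]
1.0 126 [309.7 190.5] zoom [551. 255.]
1.08 50 [286.9 201.4] zoom [437. 309.]
1.08 126 [309.9 193.2] zoom [552. 269.]
1.127 50 [287. 202.] zoom [437. 313.]
1.127 126 [309.9 194.8] zoom [552. 277.]
```

View pics/s7z.png

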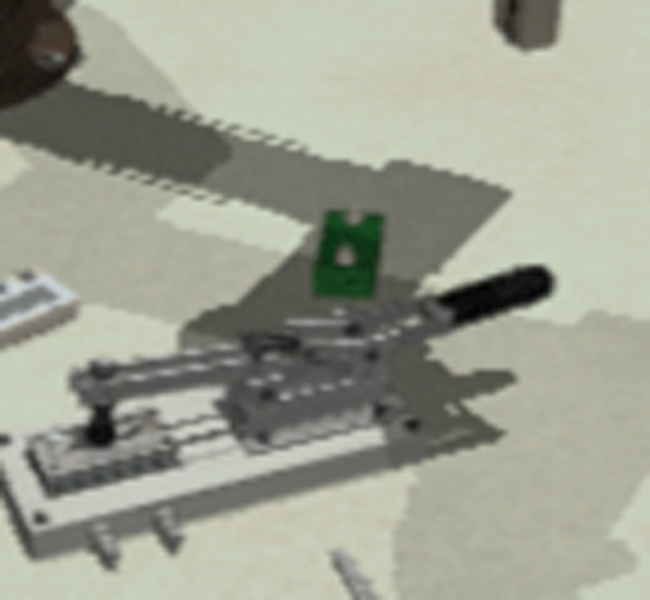

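View pics/w9b.png

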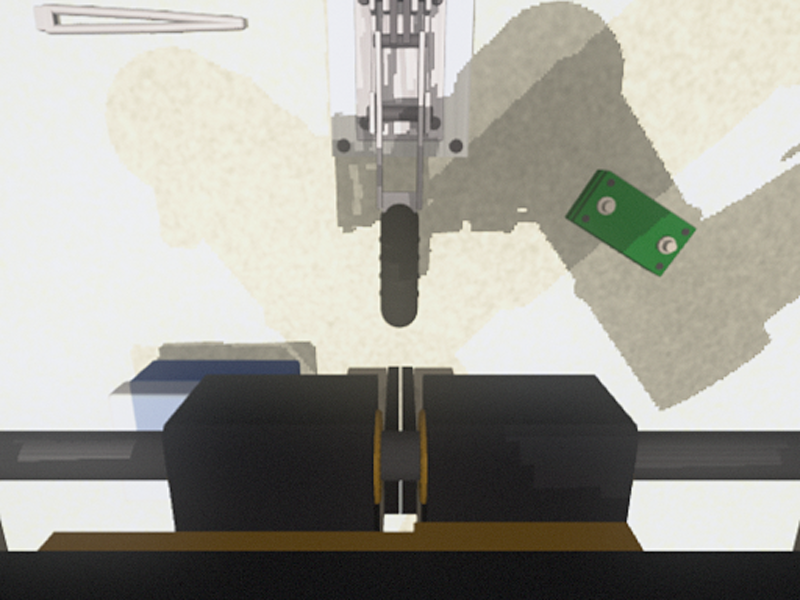

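The handle's axis ends near zoom (548,278), against the predicted (552,277) for home. The foot sits mid-cell and the tool is clear of everything. Handing in.

```bash
python3 -c "
from h import *
s=arm.get_state(); print(s['t'],np.abs(s['qd']).max()); print(arm.job_done())"
```

```text
20.1 0.008483180718849487
the job is handed in; nothing more can be done
None
```

The long cell is in the jig pocket and the clamp is locked home on it. I handed the job in at 20.1 s of the 69 s allowed.

- **Cell:** I gripped it across its 40 mm width at 15 N and eased it into the pocket. It met the floor at the expected height with a few newtons, and I opened the fingers there. The wrist view afterwards showed it evenly seated.
- **Clamp:** I pushed the handle along its arc with closed fingertips. The load reached about 10 N near the peak and fell to nil past over-centre. A light touch afterwards (2.6 N) met the handle where the stop should be.
- **Last checks:** In the scene view the handle's end is within about a pixel of where a homed handle should appear. The foot is mid-cell between the ports, and the gripper was about 150 mm clear with no force on it. Nothing else looked moved in the views I took, though I did not re-measure the other items.

Two measurements disagreed:
- **Wrist camera:** It put the gripped cell about 1 mm off the jaw centre. I allowed for a sideways bias of about 0.7 mm, and the cell went in without resistance.
- **Cell height:** Triangulating it was unreliable because the two views lay almost along one line of sight. I relied on its apparent size and on the contact when setting it down instead.

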